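Load the hot block, cover the vessels and latch the guard gate

TASK

Load the hot block for a digestion: stand every open white vessel from the tray upright in a free well of the block, all the way down, with a blue cover seated level on each. Then close the splash guard: lift the gate's latch bar by its red grip over the keeper as the gate swings fully shut, and let the bar drop into the keeper's notch. Leave the control vessel with the orange cover and the aluminium plugs in their wells, and knock over none of the bottles.

Things in the scene. Friction and masses are not known exactly. Their poses are not given: they have to be found in the camera images.
- station: Hot block fixed to the bench: dark block 160 (x) by 240 (y) mm, top at z = 65 mm, with six wells, in a low clear splash guard open above. Origin: centre of its underside on the bench; z up. Fixed guard panels 120 mm high at x = -105, x = +105, y = +155 mm; a white controller box 70 mm high outside y = +155. The side y = -155 mm is closed by the gate.
- well1 (a point): Centre of the mouth of a round well, level with the block's top, at (+40, +80) mm in the station's frame. 50 mm wide, 25 mm deep. Two or three of the six wells are occupied at the start; which ones varies.
- well2 (a point): Centre of the mouth of a round well, level with the block's top, at (-40, +80) mm in the station's frame. 50 mm wide, 25 mm deep. Two or three of the six wells are occupied at the start; which ones varies.
- well3 (a point): Centre of the mouth of a round well, level with the block's top, at (+40, +0) mm in the station's frame. 50 mm wide, 25 mm deep. Two or three of the six wells are occupied at the start; which ones varies.
- well4 (a point): Centre of the mouth of a round well, level with the block's top, at (-40, +0) mm in the station's frame. 50 mm wide, 25 mm deep. Two or three of the six wells are occupied at the start; which ones varies.
- well5 (a point): Centre of the mouth of a round well, level with the block's top, at (+40, -80) mm in the station's frame. 50 mm wide, 25 mm deep. Two or three of the six wells are occupied at the start; which ones varies.
- well6 (a point): Centre of the mouth of a round well, level with the block's top, at (-40, -80) mm in the station's frame. 50 mm wide, 25 mm deep. Two or three of the six wells are occupied at the start; which ones varies.
- gate (a joint): Clear gate, 198 mm long, top edge 105 mm above the bench, on an upright hinge at the station's (+105, -155) mm. Rad: 0 = shut against its stop, the gate lying from the hinge along the station's -x; grows as it opens outwards (to the station's -y, anticlockwise from above). Starts 0.5 to 0.95 open; friction of 0.12 N m keeps it where it is left.
- gate_hinge (a point): Point on the gate's upright hinge axis, 95 mm above the bench. Fixed; z up.
- bar (a joint): Gravity latch bar on the gate's outer face: steel, 190 x 16 x 8 mm, 160 g, on a level pivot pin 60 mm from the hinge. Rad: 0 = level, down on its rest or in the notch; grows as the free end is lifted (to 0.8); falls by its own weight when let go. Swung in with the bar down, it strikes the keeper's lip at a gate value of about 0.09 and stops; lifted more than 0.1 it passes over.
- bar_knob (a point): Centre of the upright red grip on the latch bar: a cylinder 16 mm in diameter, 44 mm tall, with its foot 9 mm above the bar; 134 mm above the bench when the bar is down, 165 mm from the hinge along the gate and 11 mm outside the gate's middle plane, 105 mm beyond the bar's pivot and 39 mm above it. Its x axis runs along the bar towards the hinge, y is square to the gate.
- keeper_notch (a point): Middle of the floor of the keeper's notch at the guard's corner post, 86 mm above the bench. The steel keeper is open above: a notch 14 mm wide between the post and an outer lip, 6 mm thick, that rises 13 mm above the notch floor.
- vessel1_mid (a point): Centre (half-way up) of an open round white sample vessel with a grey ring low down, 46 mm in diameter, 70 mm tall, wall 3 mm, 60 to 130 g; z = its axis, up. Two or three are there (None: absent), at the start on the grey tray, whose floor is 3 mm above the bench. Stood in a well, this point is 75 mm above the bench.
- vessel2_mid (a point): Centre (half-way up) of an open round white sample vessel with a grey ring low down, 46 mm in diameter, 70 mm tall, wall 3 mm, 60 to 130 g; z = its axis, up. Two or three are there (None: absent), at the start on the grey tray, whose floor is 3 mm above the bench. Stood in a well, this point is 75 mm above the bench.
- vessel3_mid (a point): Centre (half-way up) of an open round white sample vessel with a grey ring low down, 46 mm in diameter, 70 mm tall, wall 3 mm, 60 to 130 g; z = its axis, up. Two or three are there (None: absent), at the start on the grey tray, whose floor is 3 mm above the bench. Stood in a well, this point is 75 mm above the bench.
- cover1_knob (a point): Centre of the knob (16 mm in diameter, 25 mm tall) of a loose blue cover; z = its axis, up. The knob stands on a flange 54 mm in diameter, 5 mm thick; a boss below it, 35 mm in diameter, 6 mm deep, enters a vessel's 40 mm mouth. This point is 23.5 mm above the boss's foot and, seated, 52.5 mm above the vessel's centre. Three lie boss down on the tray; a spare may stay.
- cover2_knob (a point): Centre of the knob (16 mm in diameter, 25 mm tall) of a loose blue cover; z = its axis, up. The knob stands on a flange 54 mm in diameter, 5 mm thick; a boss below it, 35 mm in diameter, 6 mm deep, enters a vessel's 40 mm mouth. This point is 23.5 mm above the boss's foot and, seated, 52.5 mm above the vessel's centre. Three lie boss down on the tray; a spare may stay.
- cover3_knob (a point): Centre of the knob (16 mm in diameter, 25 mm tall) of a loose blue cover; z = its axis, up. The knob stands on a flange 54 mm in diameter, 5 mm thick; a boss below it, 35 mm in diameter, 6 mm deep, enters a vessel's 40 mm mouth. This point is 23.5 mm above the boss's foot and, seated, 52.5 mm above the vessel's centre. Three lie boss down on the tray; a spare may stay.
- control_mid (a point): Centre of the body of the control vessel, 46 mm in diameter, 70 mm tall, with a fixed orange cover whose knob reaches 65 mm above this point; it stands in a well and stays there.
- probe_mid (a point): Centre of the aluminium probe plug, 46 mm in diameter, 40 mm tall, with a thin stem that reaches 77 mm above this point; stands in another well and stays there (None: absent in this start).
- plug_mid (a point): Centre of an aluminium blanking plug, 46 mm in diameter, 30 mm tall with a small black button on top (8 mm), that closes another well and stays there (None: absent in this start).
- amber1: Small amber reagent bottle with a black cap, 48 mm in diameter, 85 mm tall, standing on the bench beyond the work area; origin under its centre.
- amber3: Smaller amber bottle, 40 mm in diameter, 70 mm tall, on the bench beyond the tray; origin under its centre.
- wash: White wash bottle with a red cap and spout, 64 mm in diameter, 185 mm tall, beyond the tray; origin under its centre.
Things that resemble listed ones, but are neither listed nor needed, are in the scene too. Leave any pink, purple or yellow look-alike of the part that bears cover1_knob alone.

How it is judged:
By the outcome, as a careful person would: the job done as asked, in the order asked, and still so for the second after the job is handed in, with the robot touching nothing.
Of vessel1, vessel2, vessel3 only 2 to 3 are there at a start; the rules pass over those that are not, and their reading is None.
Of probe, plug only 1 to 2 are there at a start; the rules pass over those that are not, and their reading is None.
At some moment in a run one of vessel1, vessel2, vessel3, cover1, cover2, cover3 may be knocked a few centimetres aside while the robot is not near it.
It also fails if it takes over 210 s, if anything falls off the work surface, if the arm or the gripper's body presses on something with over 40 N, if the wrist force passes 120 N, or if a joint passes its speed limit or range.

ROBOT

A 7-joint arm with a two-finger parallel gripper is mounted at the origin on the work surface. World frame = base frame: x ahead of the robot, y to its left, z up, the work surface at z = 0. Lengths are in m, angles in rad, forces in N, time in s.
With the tool pointing down it reaches from about 0.425 to 0.925 m from the base axis. Payload 6.8 kg.
Tool frame: the origin (TCP) lies midway between the tips of the shut fingers; the grasp point (between the pads) lies 19 mm behind it; z points along the fingers, y is the line along which they close (so a half turn about z gives the same grasp; the last joint's range is limited). The gripper opens to 85 mm and grips with 20 to 120 N. Pads are 22 mm wide; open, the fingers measure 114 mm over their backs; the gripper's body (76 mm by 85 mm) begins 54 mm behind the grasp point. The pads swing forward as they close: fully open they stand 13 mm farther back than shut.
Start: joints at [1.179, 0.477, 0.022, 1.555, -0.011, 1.109, -0.083], TCP at [0.189, -0.648, 0.231] pointing down, gripper open.
Joint ranges: [-2.96, 2.96], [-0.34, 2.1], [-1.41, 1.46], [0.24, 2.44], [-1.37, 4.51], [0.17, 1.92], [-2.96, 2.96]. Speed limits (rad/s): [2.39, 2.39, 3.14, 3.14, 3.14, 3.14, 3.14].

INTERFACE

Orientations are given as a unit quaternion [w, x, y, z].
In Python, from station import bot, imaging gives the robot as it stands.
- The arm moves only by the tool move_arm, never from a script. Its argument "commands" is a list that holds one entry, the list of rows, each a list of 7 numbers: the shift along the tool's x, y, z in m, then the turn, a rotation vector about the tool's x, y, z in degrees, then the finger opening in m, from 0 to 0.0854. In form: [[[x, y, z, rx, ry, rz, grip], ...]]. A call has 1 to 20 rows; each row shifts and turns the commanded pose from where the row before left it, along the tool's axes as they then stand; what a row does not reach is not made up. A row lasts 1/8 s, in which the tool goes at most 62.5 mm and 10.7 degrees, less where a joint would pass 70% of its speed; a pose out of reach is approached as far as the arm can. A call is refused whole if a number of a shift passes 0.0625 or a number of a turn 10.7, either way. A call with a gripper value outside its range is refused whole. The fingers move at their own pace and stop on an object; "squeeze" is the grip in N (left out, the last holds). Time passes only in rows, so rows that do not move let the fingers close. It gives the time, the measured TCP pose, the force, the opening and the grip force at its end, in the units of the state.
- bot.get_obs(): the state, without advancing time (a new reading comes with each control period).
- imaging.read_camera(name): name is "scene" or "side" or "wrist"; returns the picture (400x640x3 uint8, red, green, blue); there is no depth.
- imaging.calibration(name): a dict with "intrinsics" (3x3 intrinsics, pixels), "extrinsics" (4x4, takes a point from camera to world coordinates); the wrist camera has in their place "mount" (4x4, takes a point from camera to tool coordinates, whose origin is the TCP and whose axes are the flange's). Camera axes: x right, y down, z forward; pixel columns grow to the right and rows downward; lengths in m; the calibration is good to about 2 mm. A picture is of the moment at which its call begins: read the wrist's pose just before it. calibration takes no time and is no camera call.
- bot.hand_in(): hands the job in; it is judged then, once.
The state is a dict: "t": time; "q": joint angles; "joint_vel": joint speeds; "joint_torque": joint torques, N m; "eef_pos": TCP position; "tool_rot": TCP orientation; "contact_force": force on the tool from outside, world axes, zero at the start; "torque": the same for the moment, N m; "gripper_width": opening from 0.0 (shut) to 1.0 (fully open); "grasp_force": force on a finger pad.
Only numpy, scipy, OpenCV 4.12 (cv2) and the standard library are available. Lean on these libraries where they do the work, as an engineer would, in place of code of your own. Each camera call takes 0.05 s, during which the arm holds its last target. There are 200 camera calls.

## Working session

There is one attempt and no reset: what is moved stays moved. The work goes in short steps, Python scripts to look and compute and a tool call to move; the robot and the scene stay as the last step left them, time stands still between calls to the robot, and variables do not carry over. Pictures are saved under pics/ and viewed, at most 14 in all, crops included, and the job is handed in when it is done.

Besides the shell and the picture viewer there is one more tool, called after ">>>" by a JSON object that holds its "api" and its "payload". move_arm: Moves the arm, as the interface text tells. Its arguments: {"type":"object","properties":{"commands":{"type":"array","items":{"type":"array","items":{"type":"array","items":{"type":"number"}}}},"squeeze":{"type":"number"}},"required":["commands"]}

```bash
ls; mkdir -p pics
cat > h.py <<'E'
import numpy as np, cv2
from station import bot, imaging
from scipy.spatial.transform import Rotation as R
def pose():
    o=bot.get_obs(); w,x,y,z=o["tool_rot"]; T=np.eye(4)
    T[:3,:3]=R.from_quat([x,y,z,w]).as_matrix(); T[:3,3]=o["eef_pos"]; return T
def shot(n):
    c=imaging.calibration(n); K=np.array(c["intrinsics"])
    E=np.array(c["extrinsics"]) if n!="wrist" else pose()@np.array(c["mount"])
    return imaging.read_camera(n),K,E
def save(im,f): cv2.imwrite("pics/"+f,im[:,:,::-1])
def ray(K,E,u,v): 
    d=E[:3,:3]@np.linalg.inv(K)@[u,v,1]; return E[:3,3],d/np.linalg.norm(d)
def onz(K,E,u,v,z):
    o,d=ray(K,E,u,v); return o+d*(z-o[2])/d[2]
def tri(rs):
    A=sum(np.eye(3)-np.outer(d,d) for o,d in rs); b=sum((np.eye(3)-np.outer(d,d))@o for o,d in rs)
    return np.linalg.solve(A,b)
def proj(K,E,p):
    c=np.linalg.inv(E)@np.append(p,1); q=K@c[:3]; return q[:2]/q[2]
E
python3 - <<'E'
from h import *
for n in ("scene","side","wrist"):
    im,K,E=shot(n); save(im,n+"0.png"); print(n,K.round(1).tolist(),E.round(3).tolist())
a=cv2.imread("pics/scene0.png");b=cv2.imread("pics/side0.png")
print(bot.get_obs())
E
```

```text
pics
scene [[382.3, 0.0, 318.1], [0.0, 382.3, 202.6], [0.0, 0.0, 1.0]] [[-0.413, 0.761, -0.5, 1.027], [0.911, 0.352, -0.216, 0.118], [0.011, -0.545, -0.838, 0.943], [0.0, 0.0, 0.0, 1.0]]
side [[514.6, 0.0, 320.7], [0.0, 514.6, 203.9], [0.0, 0.0, 1.0]] [[0.93, -0.244, 0.275, 0.175], [-0.367, -0.655, 0.66, -0.957], [0.019, -0.715, -0.699, 1.042], [0.0, 0.0, 0.0, 1.0]]
wrist [[357.9, 0.0, 315.9], [0.0, 357.9, 194.6], [0.0, 0.0, 1.0]] [[0.281, -0.906, -0.317, 0.27], [-0.96, -0.266, -0.09, -0.623], [-0.003, 0.329, -0.944, 0.373], [0.0, 0.0, 0.0, 1.0]]
{'t': 0.15, 'q': array([ 1.17891726,  0.47764017,  0.02235743,  1.5561676 , -0.01152926,
        1.10929286, -0.08311663]), 'joint_vel': array([ 0.00039963, -0.0013136 ,  0.000495  , -0.00426372, -0.00103543,
        0.0011303 , -0.00110684]), 'joint_torque': array([ 2.63627226e-03, -5.96922898e+01,  1.61015254e+00, -2.81492043e+01,
        1.26268630e-02,  6.55987955e-03,  1.54693218e-06]), 'eef_pos': array([ 0.18886836, -0.64759072,  0.23055313]), 'tool_rot': array([-6.76794895e-04,  9.89951798e-01,  1.41403542e-01, -1.34749151e-04]), 'contact_force': array([ 0.05309209, -0.24304229, -0.35521854]), 'torque': array([ 0.00849546, -0.01385416,  0.00164239]), 'grasp_force': 0.0, 'gripper_width': 1.000756254461543}
```

View pics/scene0.png

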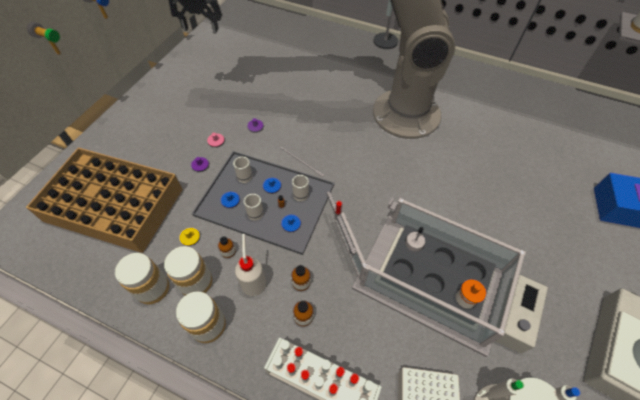

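View pics/side0.png

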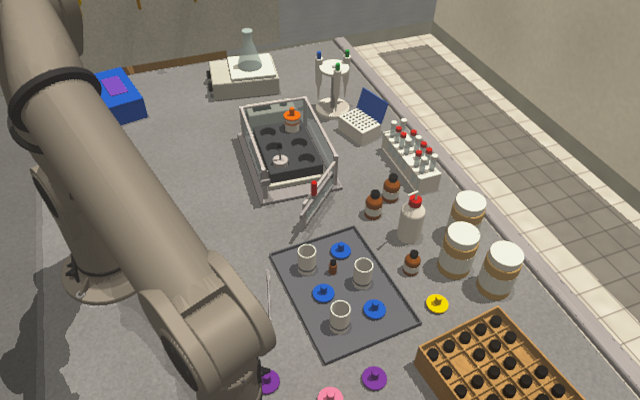

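The tray holds three white vessels, at scene (242,168), (301,186) and (253,206), and three blue covers, at (231,200), (272,185) and (291,223). There is also a small amber item at (281,201). The block has a probe at (416,240) and the orange control at (473,292). The gate is open, with its red grip at (339,208). The pink, purple and yellow look-alikes lie off the tray.

Run:
```python
from h import *
ims={n:shot(n) for n in("scene","side")}
def blobs(im,lo,hi,amin):
    h=cv2.cvtColor(im,cv2.COLOR_RGB2HSV); m=cv2.inRange(h,lo,hi)
    n,l,s,c=cv2.connectedComponentsWithStats(m); return [(c[i].round(1).tolist(),s[i].tolist()) for i in range(1,n) if s[i][4]>=amin]
for n,(im,K,E) in ims.items():
    print(n,"blue"); 
    for c,s in blobs(im,(100,150,100),(120,255,255),40): print(c,s,onz(K,E,*c,0.012).round(3))
    print("orange"); 
    for c,s in blobs(im,(5,200,150),(14,255,255),40): print(c,s,onz(K,E,*c,.12).round(3))
    print("red")
    for c,s in blobs(im,(0,180,100),(3,255,255),15): print(c,s,onz(K,E,*c,.134).round(3))
im=ims["scene"][0][165:355,330:560]; a=cv2.resize(im,None,fx=3.1,fy=3.1,interpolation=cv2.INTER_CUBIC); save(a,"c1.png")
im=ims["side"][0][85:245,220:350]; a=cv2.resize(im,None,fx=3.7,fy=3.7,interpolation=cv2.INTER_CUBIC); save(a,"c2.png")
```

```text
scene blue
[625.2, 191.6] [609, 173, 31, 39, 857] [0.05  0.696 0.012]
[271.5, 185.0] [263, 178, 18, 15, 194] [ 0.473 -0.274  0.012]
[229.7, 199.2] [221, 192, 18, 15, 209] [ 0.569 -0.36   0.012]
[290.5, 222.7] [282, 215, 18, 17, 235] [ 0.565 -0.165  0.012]
[574.8, 391.6] [571, 388, 9, 8, 56] [0.688 0.599 0.012]
orange
[473.2, 290.7] [462, 280, 24, 23, 383] [0.605 0.319 0.12 ]
red
[338.2, 206.5] [336, 202, 5, 11, 36] [ 0.534 -0.04   0.134]
[246.2, 263.7] [240, 257, 13, 14, 114] [ 0.765 -0.171  0.134]
[298.3, 351.3] [295, 347, 7, 9, 46] [0.886 0.021 0.134]
[290.9, 367.6] [288, 364, 7, 8, 48] [0.92  0.021 0.134]
[339.9, 371.3] [337, 367, 7, 9, 48] [0.886 0.111 0.134]
[304.8, 374.4] [302, 371, 7, 8, 48] [0.92  0.051 0.134]
[354.0, 378.3] [351, 374, 7, 9, 50] [0.886 0.141 0.134]
[333.0, 388.6] [330, 384, 7, 10, 51] [0.92  0.111 0.134]
side blue
[117.8, 88.6] [94, 67, 49, 41, 833] [0.105 0.836 0.012]
[340.3, 250.1] [331, 242, 20, 16, 234] [ 0.565 -0.164  0.012]
[323.0, 292.7] [312, 284, 22, 18, 291] [ 0.472 -0.274  0.012]
[374.2, 309.0] [363, 300, 23, 19, 313] [ 0.568 -0.361  0.012]
orange
[291.7, 115.5] [284, 111, 16, 9, 101] [0.597 0.31  0.12 ]
red
[418.5, 151.8] [416, 150, 6, 4, 17] [ 0.869 -0.     0.134]
[313.5, 182.5] [312, 181, 4, 4, 16] [ 0.544 -0.018  0.134]
[415.2, 199.4] [410, 195, 12, 9, 66] [ 0.765 -0.169  0.134]
```

View pics/c1.png

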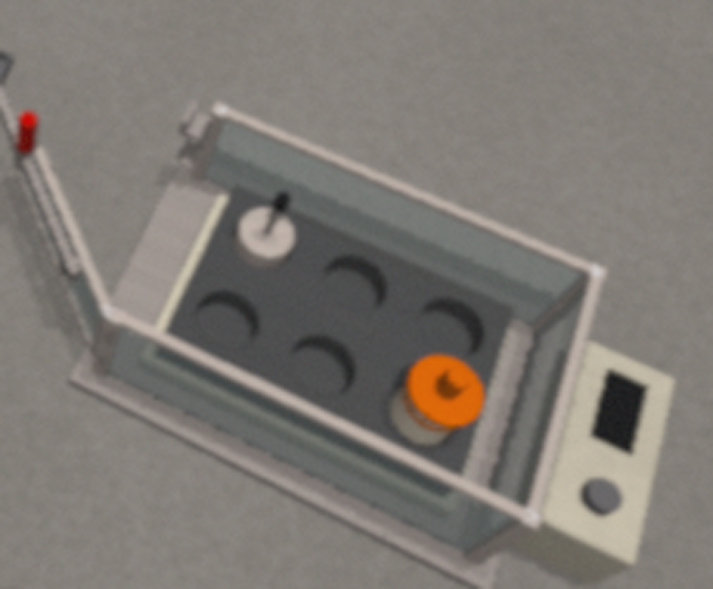

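View pics/c2.png

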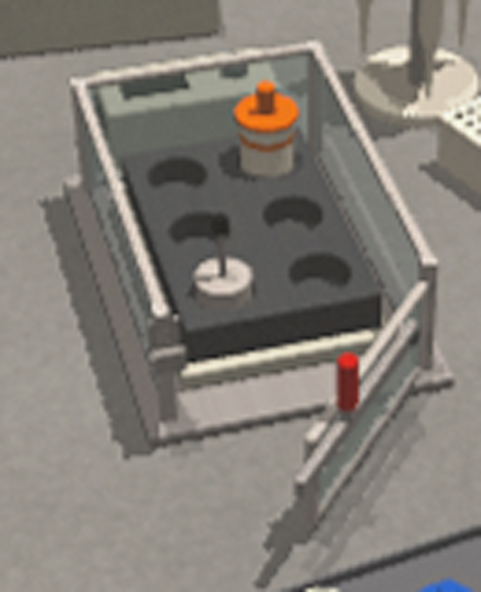

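The crops show the probe in well 6 and the control in well 1, so wells 2, 3, 4 and 5 are free. Next I fit the station's pose from the panel corners in both views, then look with the wrist camera.

Run:
```python
from h import *
from scipy.optimize import least_squares
cal={n:imaging.calibration(n) for n in("scene","side")}
KE={n:(np.array(c["intrinsics"]),np.array(c["extrinsics"])) for n,c in cal.items()}
S=[(-105,-155),(-105,155),(105,155),(105,-155)]
a=[(219,108),(600,270),(535,520),(110,312)]; b=[(163,310),(78,83),(318,45),(430,262)]
pts=[]
for s,p,q in zip(S,a,b):
    p=np.array(p)/3.1+[330,165]; q=np.array(q)/3.7+[220,85]
    X=tri([ray(*KE["scene"],*p),ray(*KE["side"],*q)]); pts.append(X); print(s,X.round(4))
pts=np.array(pts);S=np.array(S)/1000
def tr(p,s): c,n=np.cos(p[2]),np.sin(p[2]); return np.array([[c,-n],[n,c]])@s+p[:2]
f=least_squares(lambda p:np.concatenate([tr(p,s)-x[:2] for s,x in zip(S,pts)]),[.53,.2,-.2])
print(f.x,(f.fun*1000).round(1))
for i,w in enumerate([(40,80),(-40,80),(40,0),(-40,0),(40,-80),(-40,-80)]): print("well",i+1,tr(f.x,np.array(w)/1000).round(4))
print("hinge",tr(f.x,np.array([.105,-.155])))
k=tri([ray(*KE["scene"],338.2,206.5),ray(*KE["side"],*(np.array([347,382])/3.7+[220,85]))]);print("redknob",k)
d=k[:2]-tr(f.x,np.array([.105,-.155])); g=np.arctan2(d[1],d[0])-(f.x[2]+np.pi);print("gate",(g+np.pi)%(2*np.pi)-np.pi,np.hypot(*d))
print(pose().round(3)); print(np.array(imaging.calibration("wrist")["mount"]).round(3))
```

```text
(-105, -155) [0.4411 0.0954 0.1215]
(-105, 155) [0.4608 0.407  0.1206]
(105, 155) [0.6734 0.3933 0.1205]
(105, -155) [0.6496 0.0778 0.1213]
[ 0.55623875  0.24338173 -0.07078329] [-0.6  0.8  1.6 -1.6 -1.4 -2.7  0.4  3.5]
well 1 [0.6018 0.3204]
well 2 [0.522 0.326]
well 3 [0.5961 0.2406]
well 4 [0.5163 0.2462]
well 5 [0.5905 0.1608]
well 6 [0.5107 0.1664]
hinge [0.65001357 0.08134383]
redknob [ 0.53550727 -0.04012033  0.1353459 ]
gate 0.8856590182671962 0.1669288350567036
[[ 0.96   0.28  -0.     0.189]
 [ 0.28  -0.96   0.001 -0.648]
 [-0.    -0.001 -1.     0.231]
 [ 0.     0.     0.     1.   ]]
[[ 0.001 -0.944 -0.329  0.085]
 [ 1.     0.001 -0.001 -0.001]
 [ 0.001 -0.329  0.944 -0.142]
 [ 0.     0.     0.     1.   ]]
```

>>> {"api": "move_arm", "payload": {"commands": [[[0.0355, -0.0233, -0.0083, 0, 0, 0, 0.0854], [0.0355, -0.0233, -0.0083, 0, 0, 0, 0.0854], [0.0355, -0.0233, -0.0083, 0, 0, 0, 0.0854], [0.0355, -0.0233, -0.0083, 0, 0, 0, 0.0854], [0.0355, -0.0233, -0.0083, 0, 0, 0, 0.0854], [0.0355, -0.0233, -0.0083, 0, 0, 0, 0.0854], [0.0355, -0.0233, -0.0083, 0, 0, 0, 0.0854], [0.0355, -0.0233, -0.0083, 0, 0, 0, 0.0854], [0.0355, -0.0233, -0.0083, 0, 0, 0, 0.0854], [0.0355, -0.0233, -0.0083, 0, 0, 0, 0.0854], [0.0355, -0.0233, -0.0083, 0, 0, 0, 0.0854], [0.0355, -0.0233, -0.0083, 0, 0, 0, 0.0854], [0, 0, 0, 0, 0, 6.8, 0.0854], [0, 0, 0, 0, 0, 6.8, 0.0854], [0, 0, 0, 0, 0, 6.8, 0.0854], [0, 0, 0, 0, 0, 0, 0.0854], [0, 0, 0, 0, 0, 0, 0.0854]]]}}

```text
t: 2.38
eef_pos: [0.5196, -0.2602, 0.3309]
tool_rot: [-0.0, 0.999, -0.035, -0.0]
contact_force: [-0.1, 0.2, -0.5]
gripper_width: 0.998
grasp_force: 0.0
```

Run:
```python
from h import *
im,K,E=shot("wrist"); save(im,"w1.png"); np.savez("w1.npz",K=K,E=E); print(pose().round(4),bot.get_obs()["q"].round(2))
```

```text
[[ 0.9975 -0.0704 -0.      0.5196]
 [-0.0704 -0.9975  0.     -0.2603]
 [-0.      0.     -1.      0.3309]
 [ 0.      0.      0.      1.    ]] [ 0.49  0.25 -0.16  1.65  0.04  1.24 -1.32]
```

View pics/w1.png

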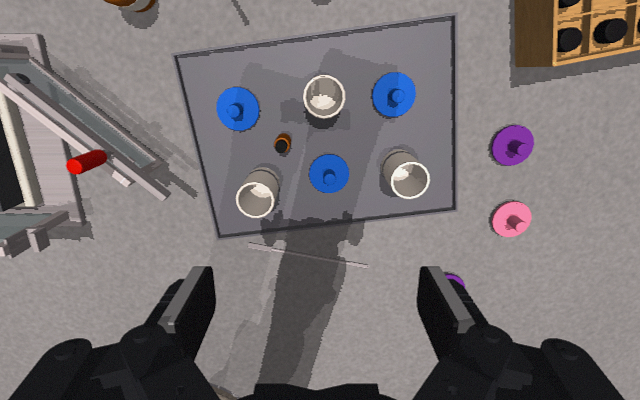

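The wrist view shows vessel rims at (324,95), (257,198) and (406,180). The blue knobs are at (236,110), (396,96) and (330,177), with an amber vial at (283,143). The pink and purple ones are off the tray and stay there.

```bash
cat >> h.py <<'E'
def covers(im,K,E,z=.014,amin=250,lo=(100,140,60),hi=(120,255,255)):
    m=cv2.inRange(cv2.cvtColor(im,cv2.COLOR_RGB2HSV),lo,hi); out=[]
    for c in cv2.findContours(m,cv2.RETR_EXTERNAL,cv2.CHAIN_APPROX_NONE)[0]:
        if cv2.contourArea(c)>amin:
            (u,v),ax,_=cv2.fitEllipse(cv2.convexHull(c)); out.append((u,v,max(ax),onz(K,E,u,v,z)))
    return out
def rims(im,K,E,guess,z=.073,r=None):
    g=cv2.GaussianBlur(cv2.cvtColor(im,cv2.COLOR_RGB2GRAY),(3,3),0).astype(float); out=[]
    for gu in guess:
        # radial search for the rim's outer edge: last strong bright->dark fall
        c0=np.array(gu,float); d=np.linalg.inv(E)@np.append(onz(K,E,*gu,z),1); rp=r or K[0,0]*.023/d[2]
        for it in range(3):
            P=[]
            for t in np.arange(0,2*np.pi,np.pi/36):
                rr=np.arange(.75*rp,1.3*rp,.25); x=c0[0]+rr*np.cos(t); y=c0[1]+rr*np.sin(t)
                s=cv2.remap(g.astype(np.float32),x[None].astype(np.float32),y[None].astype(np.float32),cv2.INTER_LINEAR)[0]
                i=np.argmin(np.gradient(s)); P.append((x[i],y[i]))
            P=np.array(P); 
            for _ in range(3):
                (u,v),ax,an=cv2.fitEllipseDirect(P.astype(np.float32)); q=np.hypot(*(P-[u,v]).T); k=abs(q-np.median(q))<1.5+.05*rp; P=P[k] if k.sum()>15 else P
            c0=np.array([u,v])
        out.append((u,v,max(ax)/2,rp,onz(K,E,u,v,z)))
    return out
E
python3 - <<'E'
from h import *
im=cv2.imread("pics/w1.png")[:,:,::-1].copy(); d=np.load("w1.npz");K,E=d["K"],d["E"]
for o in covers(im,K,E): print("cover",*[np.round(x,4) for x in o])
for o in rims(im,K,E,[(324,95),(257,198),(406,180)]): print("rim",*[np.round(x,4) for x in o])
for uv in[(236,110),(396,96),(330,177)]: print("knobtop",onz(K,E,*uv,.039).round(4))
print("vial",onz(K,E,283,145,.03).round(3))
# scene/side heights for the covers and vessels
cal={n:imaging.calibration(n) for n in("scene","side")}
KE={n:(np.array(c["intrinsics"]),np.array(c["extrinsics"])) for n,c in cal.items()}
s=cv2.imread("pics/scene0.png")[:,:,::-1].copy()
for o in covers(s,*KE["scene"],amin=120): print(o[:2],o[3].round(4))
for a,b in [((238.0,107.5),(290.5,222.7)),((394,95),(229.7,199.2)),((329,174),(271.5,185))]: print("tri cover",tri([ray(K,E,*a),ray(*KE["scene"],*b)]).round(4))
for a,b in [((324,96),(253,200)),((257,199),(301,180)),((406,180),(242,162))]: print("tri rim",tri([ray(K,E,*a),ray(*KE["scene"],*b)]).round(4))
E
```

```text
cover 328.6786 173.1938 39.7167 [ 0.4727 -0.2727  0.014 ]
cover 237.4205 108.3945 44.6121 [ 0.5647 -0.1634  0.014 ]
cover 393.5153 94.05 45.6014 [ 0.5686 -0.3586  0.014 ]
rim 323.7529 96.0786 21.6424 21.3041 [ 0.5762 -0.2714  0.073 ]
rim 254.5163 199.6873 19.402 19.3477 [ 0.4629 -0.1818  0.073 ]
rim 409.9095 179.9168 19.9931 19.6984 [ 0.4749 -0.3659  0.073 ]
knobtop [ 0.5651 -0.167   0.039 ]
knobtop [ 0.5681 -0.3564  0.039 ]
knobtop [ 0.4747 -0.2737  0.039 ]
vial [ 0.518 -0.218  0.03 ]
(290.5608215332031, 222.7488555908203) [ 0.5665 -0.1637  0.014 ]
(229.70506286621094, 199.2984619140625) [ 0.5702 -0.3593  0.014 ]
(271.5148620605469, 184.91954040527344) [ 0.474  -0.2735  0.014 ]
(623.1058959960938, 200.79872131347656) [0.0911 0.6893 0.014 ]
tri cover [ 0.5658 -0.1642  0.013 ]
tri cover [ 0.5677 -0.3607  0.0102]
tri cover [ 0.4719 -0.2738  0.0117]
tri rim [ 0.5756 -0.271   0.0734]
tri rim [ 0.4604 -0.1831  0.0707]
tri rim [ 0.4785 -0.3594  0.0826]
```

>>> {"api": "move_arm", "payload": {"commands": [[[0.0113, 0.0014, 0.032, 0, 0, 0, 0.0854], [0.0113, 0.0014, 0.032, 0, 0, 0, 0.0854], [0.0113, 0.0014, 0.032, 0, 0, 0, 0.0854], [0.0113, 0.0014, 0.032, 0, 0, 0, 0.0854], [0.0113, 0.0014, 0.032, 0, 0, 0, 0.0854], [0, 0, 0, 0, 0, 0, 0.07], [0, 0, 0, 0, 0, 0, 0.07]]]}}

```text
t: 3.3
eef_pos: [0.5758, -0.2717, 0.172]
tool_rot: [0.0, 0.999, -0.036, 0.0]
contact_force: [-0.5, -0.4, 0.0]
gripper_width: 0.816
grasp_force: 0.0
```

```bash
cat >> h.py <<'E'
def d(p):
    "tool-frame shift from TCP to world point p"
    T=pose(); return (T[:3,:3].T@(np.array(p)-T[:3,3])).round(4)
E
python3 - <<'E'
from h import *
im,K,E=shot("wrist"); save(im,"w2.png"); g=proj(K,E,np.array([.576,-.271,.073])); print(g)
for o in rims(im,K,E,[g]): print("rim",*[np.round(x,4) for x in o]); print(d([*o[4][:2],.041]))
for o in covers(im,K,E): print("cover",*[np.round(x,4) for x in o])
print(pose().round(4)[:3,3])
E
```

```text
[316.37889191 194.39991735]
rim 317.4245 193.6071 31.4929 32.1917 [ 0.5765 -0.2718  0.073 ]
[ 2.000e-04 -1.000e-04  1.316e-01]
cover 326.0428 274.1575 54.9531 [ 0.4737 -0.2731  0.014 ]
cover 196.9105 191.7597 62.1782 [ 0.5655 -0.1641  0.014 ]
cover 417.4639 172.5077 62.922 [ 0.5694 -0.3588  0.014 ]
[ 0.576  -0.2718  0.1726]
```

View pics/w2.png

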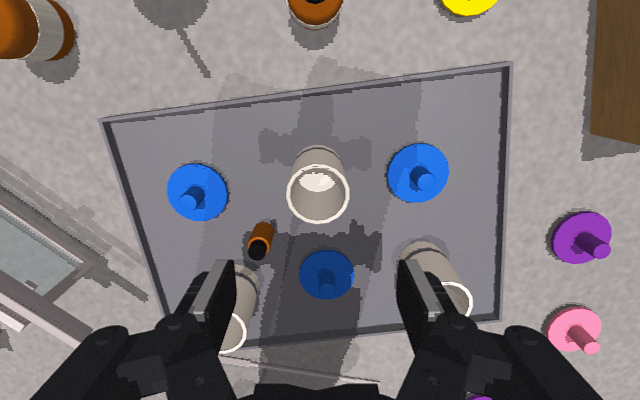

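The near view agrees with the earlier one: vessel A's rim is at (317,194), under the TCP. Grasp it.

>>> {"api": "move_arm", "payload": {"commands": [[[0.0003, 0, 0.03, 0, 0, 0, 0.07], [0, 0, 0.03, 0, 0, 0, 0.07], [0, 0, 0.03, 0, 0, 0, 0.07], [0, 0, 0.03, 0, 0, 0, 0.07], [0, 0, 0.0115, 0, 0, 0, 0.07], [0, 0, 0, 0, 0, 0, 0.04], [0, 0, 0, 0, 0, 0, 0.04], [0, 0, 0, 0, 0, 0, 0.04], [0, 0, 0, 0, 0, 0, 0.04], [0, 0, -0.01, 0, 0, 0, 0.04], [0, 0, -0.04, 0, 0, 0, 0.04], [0, 0, -0.05, 0, 0, 0, 0.04], [0, 0, -0.05, 0, 0, 0, 0.04], [0, 0, -0.05, 0, 0, 0, 0.04], [0, 0, -0.04, 0, 0, 0, 0.04], [0, 0, 0, 0, 0, 0, 0.04]]], "squeeze": 35}}

```text
t: 5.35
eef_pos: [0.5775, -0.2719, 0.284]
tool_rot: [0.001, 0.999, -0.036, 0.004]
contact_force: [0.9, 0.9, -1.3]
gripper_width: 0.518
grasp_force: 38.3
```

>>> {"api": "move_arm", "payload": {"commands": [[[-0.0063, -0.0512, -0.0015, 0, 0, 0, 0.04], [-0.0063, -0.0512, -0.0015, 0, 0, 0, 0.04], [-0.0063, -0.0512, -0.0015, 0, 0, 0, 0.04], [-0.0063, -0.0512, -0.0015, 0, 0, 0, 0.04], [-0.0063, -0.0512, -0.0015, 0, 0, 0, 0.04], [-0.0063, -0.0512, -0.0015, 0, 0, 0, 0.04], [-0.0063, -0.0512, -0.0015, 0, 0, 0, 0.04], [-0.0063, -0.0512, -0.0015, 0, 0, 0, 0.04], [-0.0063, -0.0512, -0.0015, 0, 0, 0, 0.04], [-0.0063, -0.0512, -0.0015, 0, 0, 0, 0.04], [0, 0, 0, 0, 0, 0, 0.04], [0, 0, 0, 0, 0, 0, 0.04]]]}}

```text
t: 6.85
eef_pos: [0.5496, 0.2429, 0.2934]
tool_rot: [0.001, 0.999, -0.036, -0.001]
contact_force: [0.5, 0.2, -1.1]
gripper_width: 0.519
grasp_force: 38.3
```

Run:
```python
from h import *
im,K,E=shot("wrist"); np.savez("w3.npz",K=K,E=E,im=im); print(pose().round(4))
v=im.copy()
for i,(x,y) in enumerate([(.6018,.3204),(.522,.326),(.5961,.2406),(.5163,.2462),(.5905,.1608),(.5107,.1664)]):
    P=[proj(K,E,np.array([x+.025*np.cos(t),y+.025*np.sin(t),.065])) for t in np.arange(0,6.28,.1)]
    cv2.polylines(v,[np.array(P).round().astype(int)],True,(255,0,0),1); print(i+1,proj(K,E,np.array([x,y,.065])).round(1))
save(v,"w3.png")
```

```text
[[ 0.9973 -0.0737 -0.0012  0.5499]
 [-0.0737 -0.9973 -0.0016  0.2421]
 [-0.0011  0.0017 -1.      0.2935]
 [ 0.      0.      0.      1.    ]]
1 [236.7 108.7]
2 [242.2 184. ]
3 [315.7 108.7]
4 [315.8 184. ]
5 [394.7 108.6]
6 [389.5 183.9]
```

View pics/w3.png

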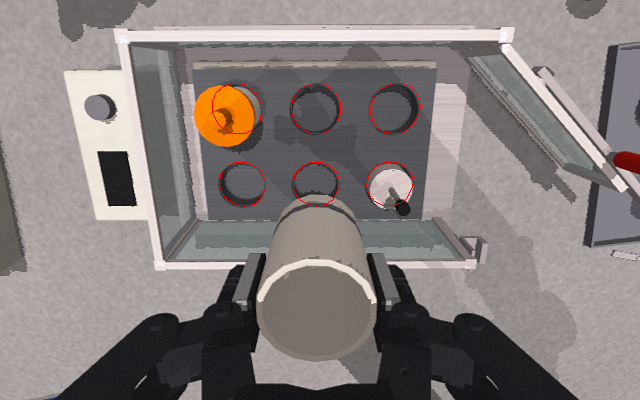

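The projected circles fall on wells 2, 3, 4 and 5 to within about 2 px. Refine numerically.

Run:
```python
from h import *
from scipy.optimize import least_squares
D=np.load("w3.npz");im,K,E=D["im"],D["K"],D["E"]
g=cv2.GaussianBlur(cv2.cvtColor(im,cv2.COLOR_RGB2GRAY),(3,3),0).astype(np.float32)
W={2:(.522,.326),3:(.5961,.2406),5:(.5905,.1608)}
S={2:(-.04,.08),3:(.04,0),5:(.04,-.08)}
A=[]
for k,c in W.items():
    c=np.array(c)
    for it in range(4):
        P=[]
        for t in np.arange(0,2*np.pi,np.pi/36):
            rr=np.arange(.020,.030,.0002); uv=np.array([proj(K,E,np.array([*(c+r*np.array([np.cos(t),np.sin(t)])),.065])) for r in rr]).astype(np.float32)
            s=cv2.remap(g,uv[None,:,0],uv[None,:,1],cv2.INTER_LINEAR)[0]; q=np.gradient(s); i=np.argmax(q)  # dark in -> lighter out
            if q[i]>.4: P.append(c+rr[i]*np.array([np.cos(t),np.sin(t)]))
        P=np.array(P)
        f=least_squares(lambda p:np.hypot(*(P-p).T)-.025,c,loss="soft_l1",f_scale=.0007); c=f.x
    print(k,len(P),c.round(4),np.median(abs(f.fun))*1000); A.append((k,c))
f=least_squares(lambda p:np.concatenate([np.array([[np.cos(p[2]),-np.sin(p[2])],[np.sin(p[2]),np.cos(p[2])]])@S[k]+p[:2]-c for k,c in A]),[.556,.243,-.07])
print(f.x,(f.fun*1000).round(1))
p=f.x;Rm=np.array([[np.cos(p[2]),-np.sin(p[2])],[np.sin(p[2]),np.cos(p[2])]])
for n,w in enumerate([(40,80),(-40,80),(40,0),(-40,0),(40,-80),(-40,-80)]): print(n+1,(Rm@(np.array(w)/1000)+p[:2]).round(4))
print("hinge",Rm@[.105,-.155]+p[:2])
# heights: red orange check: corner z via wrist+scene
cs=imaging.calibration("scene");Ks,Es=np.array(cs["intrinsics"]),np.array(cs["extrinsics"])
w=proj(Ks,Es,np.array([*A[1][1],.065]));print("well3 in scene",w,"seen (352..386)",)
for z in(.055,.065,.075):print(z,onz(K,E,*proj(K,E,np.array([*A[1][1],.065])),z).round(4))
```

```text
2 69 [0.521  0.3269] 0.3870642912333737
3 72 [0.5952 0.2421] 0.24592599050317354
5 72 [0.5896 0.1631] 0.4315587877146889
[ 0.55527621  0.24495586 -0.0675194 ] [-0.2  0.5 -0.   0.1  0.2 -0.6]
1 [0.6006 0.3221]
2 [0.5208 0.3275]
3 [0.5952 0.2423]
4 [0.5154 0.2477]
5 [0.5898 0.1624]
6 [0.51   0.1678]
hinge [0.6495794  0.08322488]
well3 in scene [434.36397181 282.47343213] seen (352..386)
0.055 [0.5942 0.2423 0.055 ]
0.065 [0.5952 0.2421 0.065 ]
0.075 [0.5963 0.242  0.075 ]
```

>>> {"api": "move_arm", "payload": {"commands": [[[-0.0118, -0.0277, 0, 0, 0, 0, 0.04], [-0.0118, -0.0277, 0, 0, 0, 0, 0.04], [-0.0118, -0.0277, 0, 0, 0, 0, 0.04], [0, 0, 0.04, 0, 0, 0, 0.04], [0, 0, 0.04, 0, 0, 0, 0.04], [0, 0, 0.04, 0, 0, 0, 0.04], [0, 0, 0.04, 0, 0, 0, 0.04], [0, 0, 0.013, 0, 0, 0, 0.04], [0, 0, 0, 0, 0, 0, 0.04], [0, 0, 0, 0, 0, 0, 0.04]]]}}

```text
t: 8.15
eef_pos: [0.5219, 0.3297, 0.1232]
tool_rot: [-0.001, 0.999, -0.036, 0.001]
contact_force: [-0.4, 0.3, -1.2]
gripper_width: 0.517
grasp_force: 38.2
```

Run:
```python
from h import *
print(pose().round(4)[:3]); print(d([.5208,.3275,.078]))
```

```text
[[ 0.9973 -0.0729  0.0025  0.5219]
 [-0.0729 -0.9973  0.0015  0.3297]
 [ 0.0024 -0.0017 -1.      0.1232]]
[-0.001   0.0023  0.0452]
```

>>> {"api": "move_arm", "payload": {"commands": [[[-0.001, 0.0022, 0, 0, 0, 0, 0.04], [0, 0, 0, 0, 0, 0, 0.04], [0, 0, 0.012, 0, 0, 0, 0.04], [0, 0, 0.01, 0, 0, 0, 0.04], [0, 0, 0.008, 0, 0, 0, 0.04], [0, 0, 0.008, 0, 0, 0, 0.04], [0, 0, 0.005, 0, 0, 0, 0.04], [0, 0, 0, 0, 0, 0, 0.04], [0, 0, 0, 0, 0, 0, 0.04]]]}}

```text
t: 9.28
eef_pos: [0.5196, 0.3269, 0.0782]
tool_rot: [0.0, 0.999, -0.036, 0.0]
contact_force: [1.8, -0.4, -2.0]
gripper_width: 0.518
grasp_force: 37.9
```

>>> {"api": "move_arm", "payload": {"commands": [[[0, 0, 0.0015, 0, 0, 0, 0.04], [0, 0, 0, 0, 0, 0, 0.04], [0, 0, 0, 0, 0, 0, 0.06], [0, 0, 0, 0, 0, 0, 0.06], [0, 0, 0, 0, 0, 0, 0.06], [0, 0, -0.03, 0, 0, 0, 0.06], [0, 0, -0.04, 0, 0, 0, 0.06], [0, 0, -0.05, 0, 0, 0, 0.06], [0, 0, -0.05, 0, 0, 0, 0.06], [0, 0, -0.03, 0, 0, 0, 0.06], [0, 0, 0, 0, 0, 0, 0.06], [0, 0, 0, 0, 0, 0, 0.06]]]}}

```text
t: 10.78
eef_pos: [0.519, 0.3267, 0.2759]
tool_rot: [0.001, 0.999, -0.036, -0.001]
contact_force: [0.6, -0.6, 0.2]
gripper_width: 0.703
grasp_force: 0.0
```

```bash
cat > chk.py <<'E'
from h import *; import sys
# usage: chk.py x y : rim fit at z=.110 from the wrist
x,y=map(float,sys.argv[1:3]); z=float(sys.argv[3]) if len(sys.argv)>3 else .110
im,K,E=shot("wrist"); np.savez("last.npz",im=im,K=K,E=E); g=proj(K,E,np.array([x,y,z]))
o=rims(im,K,E,[g],z=z)[0]; print("rim px",np.round(o[:2],1),"r",round(o[2],1),"expect",round(o[3],1),"height from size",o[4].round(4)); print("pose",pose()[:3,3].round(4),"shift to rim",d([*o[4][:2],z]))
E
python3 chk.py .5208 .3275
```

```text
rim px [315.8 168.9] r 25.6 expect 25.9 height from size [0.5197 0.3277 0.11  ]
pose [0.5188 0.3266 0.2754] shift to rim [ 0.0011 -0.0014  0.1654]
```

Vessel A is seated: the rim size matches z = 110 mm. Next is vessel B.

>>> {"api": "move_arm", "payload": {"commands": [[[-0.0021, 0.0512, 0, 0, 0, 0, 0.07], [-0.0021, 0.0512, 0, 0, 0, 0, 0.07], [-0.0021, 0.0512, 0, 0, 0, 0, 0.07], [-0.0021, 0.0512, 0, 0, 0, 0, 0.07], [-0.0021, 0.0512, 0, 0, 0, 0, 0.07], [-0.0021, 0.0512, 0, 0, 0, 0, 0.07], [-0.0021, 0.0512, 0, 0, 0, 0, 0.07], [-0.0021, 0.0512, 0, 0, 0, 0, 0.07], [-0.0021, 0.0512, 0, 0, 0, 0, 0.07], [-0.0021, 0.0512, 0, 0, 0, 0, 0.07], [0, 0, 0.028, 0, 0, 0, 0.07], [0, 0, 0.028, 0, 0, 0, 0.07], [0, 0, 0.028, 0, 0, 0, 0.07], [0, 0, 0, 0, 0, 0, 0.07], [0, 0, 0, 0, 0, 0, 0.07], [0, 0, 0, 0, 0, 0, 0.07]]]}}

```text
t: 12.82
eef_pos: [0.4623, -0.1822, 0.1939]
tool_rot: [0.0, 0.999, -0.036, 0.001]
contact_force: [-0.0, 0.3, -0.4]
gripper_width: 0.826
grasp_force: 0.0
```

```bash
python3 chk.py .4615 -.182 .073
python3 - <<'E'
from h import *
D=np.load("last.npz");im,K,E=D["im"],D["K"],D["E"]
for o in covers(im,K,E): print("cover",*[np.round(x,4) for x in o])
s,Ks,Es=shot("scene")
for o in covers(s,Ks,Es,amin=120): print(np.round(o[:2],1),o[3].round(4))
E
```

```text
rim px [316.8 184.1] r 29.3 expect 29.7 height from size [ 0.4634 -0.1819  0.073 ]
pose [ 0.4623 -0.1822  0.1939] shift to rim [ 0.0009 -0.0004  0.1209]
cover 414.9895 148.0982 60.6635 [ 0.4728 -0.2725  0.014 ]
cover 285.8271 48.7732 68.8308 [ 0.5649 -0.1633  0.014 ]
cover 522.0392 25.6368 76.1154 [ 0.5686 -0.358   0.014 ]
[290.5 222.7] [ 0.5664 -0.1638  0.014 ]
[229.7 199.2] [ 0.5701 -0.3595  0.014 ]
[271.5 184.9] [ 0.474  -0.2735  0.014 ]
[622.8 199.9] [0.0881 0.6884 0.014 ]
```

>>> {"api": "move_arm", "payload": {"commands": [[[0.001, -0.0004, 0.03, 0, 0, 0, 0.07], [0, 0, 0.04, 0, 0, 0, 0.07], [0, 0, 0.04, 0, 0, 0, 0.07], [0, 0, 0.03, 0, 0, 0, 0.07], [0, 0, 0.0125, 0, 0, 0, 0.07], [0, 0, 0, 0, 0, 0, 0.04], [0, 0, 0, 0, 0, 0, 0.04], [0, 0, 0, 0, 0, 0, 0.04], [0, 0, 0, 0, 0, 0, 0.04], [0, 0, -0.01, 0, 0, 0, 0.04], [0, 0, -0.04, 0, 0, 0, 0.04], [0, 0, -0.05, 0, 0, 0, 0.04], [0, 0, -0.05, 0, 0, 0, 0.04], [0, 0, -0.05, 0, 0, 0, 0.04], [0, 0, -0.02, 0, 0, 0, 0.04], [0, 0, 0, 0, 0, 0, 0.04], [0, 0, 0, 0, 0, 0, 0.04]]]}}

```text
t: 15.05
eef_pos: [0.4617, -0.1814, 0.2593]
tool_rot: [-0.0, 0.999, -0.036, -0.001]
contact_force: [0.3, 0.1, -0.6]
gripper_width: 0.528
grasp_force: 36.3
```

Run:
```python
from h import *
print(d([.5154,.2477,.26]),pose()[:3,3])
```

```text
[ 0.0226 -0.4319 -0.0005] [ 0.46171376 -0.18143807  0.25934862]
```

>>> {"api": "move_arm", "payload": {"commands": [[[0.0025, -0.048, 0, 0, 0, 0, 0.04], [0.0025, -0.048, 0, 0, 0, 0, 0.04], [0.0025, -0.048, 0, 0, 0, 0, 0.04], [0.0025, -0.048, 0, 0, 0, 0, 0.04], [0.0025, -0.048, 0, 0, 0, 0, 0.04], [0.0025, -0.048, 0, 0, 0, 0, 0.04], [0.0025, -0.048, 0, 0, 0, 0, 0.04], [0.0025, -0.048, 0, 0, 0, 0, 0.04], [0.0025, -0.048, 0, 0, 0, 0, 0.04], [0, 0, 0, 0, 0, 0, 0.04], [0, 0, 0.035, 0, 0, 0, 0.04], [0, 0, 0.035, 0, 0, 0, 0.04], [0, 0, 0.035, 0, 0, 0, 0.04], [0, 0, 0.03, 0, 0, 0, 0.04], [0, 0, 0, 0, 0, 0, 0.04], [0, 0, 0, 0, 0, 0, 0.04], [0, 0, 0, 0, 0, 0, 0.04]]]}}

```text
t: 17.18
eef_pos: [0.5171, 0.2478, 0.1267]
tool_rot: [-0.001, 0.999, -0.036, 0.001]
contact_force: [0.2, -0.1, -0.8]
gripper_width: 0.531
grasp_force: 36.4
```

Run:
```python
from h import *
print(d([.5154,.2477,.078]),pose().round(4)[:3])
```

```text
[-0.0018  0.0003  0.0487] [[ 9.974e-01 -7.250e-02  2.000e-03  5.171e-01]
 [-7.250e-02 -9.974e-01  9.000e-04  2.478e-01]
 [ 1.900e-03 -1.100e-03 -1.000e+00  1.267e-01]]
```

>>> {"api": "move_arm", "payload": {"commands": [[[-0.0012, 0.0003, 0, 0, 0, 0, 0.04], [0, 0, 0.014, 0, 0, 0, 0.04], [0, 0, 0.01, 0, 0, 0, 0.04], [0, 0, 0.01, 0, 0, 0, 0.04], [0, 0, 0.008, 0, 0, 0, 0.04], [0, 0, 0.006, 0, 0, 0, 0.04], [0, 0, 0, 0, 0, 0, 0.04], [0, 0, 0, 0, 0, 0, 0.04]]]}}

```text
t: 18.18
eef_pos: [0.5153, 0.247, 0.078]
tool_rot: [0.0, 0.999, -0.036, 0.0]
contact_force: [-1.3, -1.9, 6.0]
gripper_width: 0.53
grasp_force: 36.0
```

>>> {"api": "move_arm", "payload": {"commands": [[[0, 0, 0, 0, 0, 0, 0.06], [0, 0, 0, 0, 0, 0, 0.06], [0, 0, 0, 0, 0, 0, 0.06], [0, 0, -0.03, 0, 0, 0, 0.06], [0, 0, -0.04, 0, 0, 0, 0.06], [0, 0, -0.05, 0, 0, 0, 0.06], [0, 0, -0.05, 0, 0, 0, 0.06], [0, 0, -0.03, 0, 0, 0, 0.06], [0, 0, 0, 0, 0, 0, 0.06], [0, 0, 0, 0, 0, 0, 0.06]]]}}

```text
t: 19.42
eef_pos: [0.5146, 0.247, 0.2765]
tool_rot: [0.0, 0.999, -0.036, -0.001]
contact_force: [-0.4, -0.6, -0.1]
gripper_width: 0.706
grasp_force: 0.0
```

```bash
python3 chk.py .5154 .2477
python3 - <<'E'
from h import *
print(d([.477,-.362,.19]))
E
```

```text
rim px [315.9 168.6] r 25.5 expect 25.8 height from size [0.5155 0.2479 0.11  ]
pose [0.5143 0.2469 0.276 ] shift to rim [ 0.0014 -0.0013  0.166 ]
[0.0069 0.6099 0.0868]
```

Vessel B is seated. Next is vessel C.

>>> {"api": "move_arm", "payload": {"commands": [[[0.0006, 0.0555, 0, 0, 0, 0, 0.07], [0.0006, 0.0555, 0, 0, 0, 0, 0.07], [0.0006, 0.0555, 0, 0, 0, 0, 0.07], [0.0006, 0.0555, 0, 0, 0, 0, 0.07], [0.0006, 0.0555, 0, 0, 0, 0, 0.07], [0.0006, 0.0555, 0, 0, 0, 0, 0.07], [0.0006, 0.0555, 0, 0, 0, 0, 0.07], [0.0006, 0.0555, 0, 0, 0, 0, 0.07], [0.0006, 0.0555, 0, 0, 0, 0, 0.07], [0.0006, 0.0555, 0, 0, 0, 0, 0.07], [0.0006, 0.0555, 0, 0, 0, 0, 0.07], [0, 0, 0.028, 0, 0, 0, 0.07], [0, 0, 0.028, 0, 0, 0, 0.07], [0, 0, 0.028, 0, 0, 0, 0.07], [0, 0, 0, 0, 0, 0, 0.07], [0, 0, 0, 0, 0, 0, 0.07], [0, 0, 0, 0, 0, 0, 0.07]]]}}

```text
t: 21.6
eef_pos: [0.4782, -0.3624, 0.1946]
tool_rot: [0.001, 0.999, -0.036, 0.001]
contact_force: [0.5, -0.2, -0.5]
gripper_width: 0.82
grasp_force: 0.0
```

```bash
python3 chk.py .477 -.362 .073
```

```text
rim px [322.4 188.6] r 29.0 expect 29.7 height from size [ 0.4751 -0.3663  0.073 ]
pose [ 0.4781 -0.3624  0.1946] shift to rim [-0.0029  0.0039  0.1216]
```

>>> {"api": "move_arm", "payload": {"commands": [[[-0.003, 0.004, 0.03, 0, 0, 0, 0.07], [0, 0, 0.04, 0, 0, 0, 0.07], [0, 0, 0.04, 0, 0, 0, 0.07], [0, 0, 0.03, 0, 0, 0, 0.07], [0, 0, 0.013, 0, 0, 0, 0.07], [0, 0, 0, 0, 0, 0, 0.04], [0, 0, 0, 0, 0, 0, 0.04], [0, 0, 0, 0, 0, 0, 0.04], [0, 0, 0, 0, 0, 0, 0.04], [0, 0, -0.01, 0, 0, 0, 0.04], [0, 0, -0.04, 0, 0, 0, 0.04], [0, 0, -0.05, 0, 0, 0, 0.04], [0, 0, -0.05, 0, 0, 0, 0.04], [0, 0, -0.05, 0, 0, 0, 0.04], [0, 0, -0.02, 0, 0, 0, 0.04], [0, 0, 0, 0, 0, 0, 0.04], [0, 0, 0, 0, 0, 0, 0.04]]]}}

```text
t: 23.78
eef_pos: [0.4735, -0.3653, 0.2592]
tool_rot: [-0.001, 0.999, -0.036, -0.001]
contact_force: [0.6, -0.4, -1.8]
gripper_width: 0.522
grasp_force: 36.3
```

Run:
```python
from h import *
print(d([.5898,.1624,.26]),pose()[:3,3])
```

```text
[ 7.800e-02 -5.347e-01 -4.000e-04] [ 0.47347885 -0.3652848   0.25921548]
```

>>> {"api": "move_arm", "payload": {"commands": [[[0.0078, -0.0535, 0, 0, 0, 0, 0.04], [0.0078, -0.0535, 0, 0, 0, 0, 0.04], [0.0078, -0.0535, 0, 0, 0, 0, 0.04], [0.0078, -0.0535, 0, 0, 0, 0, 0.04], [0.0078, -0.0535, 0, 0, 0, 0, 0.04], [0.0078, -0.0535, 0, 0, 0, 0, 0.04], [0.0078, -0.0535, 0, 0, 0, 0, 0.04], [0.0078, -0.0535, 0, 0, 0, 0, 0.04], [0.0078, -0.0535, 0, 0, 0, 0, 0.04], [0.0078, -0.0535, 0, 0, 0, 0, 0.04], [0, 0, 0, 0, 0, 0, 0.04], [0, 0, 0.035, 0, 0, 0, 0.04], [0, 0, 0.035, 0, 0, 0, 0.04], [0, 0, 0.035, 0, 0, 0, 0.04], [0, 0, 0.03, 0, 0, 0, 0.04], [0, 0, 0, 0, 0, 0, 0.04], [0, 0, 0, 0, 0, 0, 0.04], [0, 0, 0, 0, 0, 0, 0.04]]]}}

```text
t: 26.02
eef_pos: [0.5916, 0.1623, 0.1268]
tool_rot: [-0.0, 0.999, -0.036, 0.001]
contact_force: [0.9, 1.2, -0.9]
gripper_width: 0.526
grasp_force: 36.4
```

Run:
```python
from h import *
print(d([.5898,.1624,.078]),pose().round(4)[:3])
```

```text
[-0.0019  0.      0.0488] [[ 9.974e-01 -7.250e-02  2.200e-03  5.916e-01]
 [-7.250e-02 -9.974e-01  6.000e-04  1.623e-01]
 [ 2.200e-03 -8.000e-04 -1.000e+00  1.268e-01]]
```

>>> {"api": "move_arm", "payload": {"commands": [[[-0.001, 0, 0, 0, 0, 0, 0.04], [0, 0, 0.014, 0, 0, 0, 0.04], [0, 0, 0.01, 0, 0, 0, 0.04], [0, 0, 0.01, 0, 0, 0, 0.04], [0, 0, 0.008, 0, 0, 0, 0.04], [0, 0, 0.006, 0, 0, 0, 0.04], [0, 0, 0, 0, 0, 0, 0.04], [0, 0, 0, 0, 0, 0, 0.04]]]}}

```text
t: 27.02
eef_pos: [0.5898, 0.1619, 0.0782]
tool_rot: [0.0, 0.999, -0.036, 0.0]
contact_force: [-3.2, -2.4, 6.7]
gripper_width: 0.53
grasp_force: 36.7
```

>>> {"api": "move_arm", "payload": {"commands": [[[0, 0, 0, 0, 0, 0, 0.06], [0, 0, 0, 0, 0, 0, 0.06], [0, 0, 0, 0, 0, 0, 0.06], [0, 0, -0.03, 0, 0, 0, 0.06], [0, 0, -0.04, 0, 0, 0, 0.06], [0, 0, -0.05, 0, 0, 0, 0.06], [0, 0, -0.05, 0, 0, 0, 0.06], [0, 0, -0.03, 0, 0, 0, 0.06], [0, 0, 0, 0, 0, 0, 0.06], [0, 0, 0, 0, 0, 0, 0.06]]]}}

```text
t: 28.28
eef_pos: [0.5892, 0.162, 0.2764]
tool_rot: [0.0, 0.999, -0.036, -0.001]
contact_force: [0.0, -0.5, 0.1]
gripper_width: 0.703
grasp_force: 0.0
```

```bash
python3 chk.py .5898 .1624
python3 - <<'E'
from h import *
D=np.load("last.npz");im,K,E=D["im"],D["K"],D["E"]
for x,y in[(.5208,.3275),(.5155,.2479)]:
    o=rims(im,K,E,[proj(K,E,np.array([x,y,.11]))],z=.11)[0]; print(np.round(o[:4],1),o[4].round(4))
s,Ks,Es=shot("scene")
for o in covers(s,Ks,Es,amin=120): print(np.round(o[:2],1),o[3].round(4))
print(d([.565,-.1635,.19]))
E
```

```text
rim px [316.1 168.4] r 25.6 expect 25.8 height from size [0.5902 0.1627 0.11  ]
pose [0.5889 0.1619 0.2759] shift to rim [ 0.0015 -0.0011  0.1659]
[151.2 250.6  24.5  23.8] [0.5196 0.3277 0.11  ]
[233.8 249.7  23.7  23.8] [0.5149 0.2479 0.11  ]
[290.6 222.8] [ 0.5666 -0.1635  0.014 ]
[229.6 199.3] [ 0.5705 -0.3595  0.014 ]
[271.5 184.9] [ 0.4739 -0.2738  0.014 ]
[622.4 200.2] [0.0899 0.6874 0.014 ]
[-2.000e-04  3.262e-01  8.610e-02]
```

All three vessels are seated. Now the covers, starting with the one at (0.565, -0.164).

>>> {"api": "move_arm", "payload": {"commands": [[[0, 0.0544, 0, 0, 0, 0, 0.05], [0, 0.0544, 0, 0, 0, 0, 0.05], [0, 0.0544, 0, 0, 0, 0, 0.05], [0, 0.0544, 0, 0, 0, 0, 0.05], [0, 0.0544, 0, 0, 0, 0, 0.05], [0, 0.0544, 0, 0, 0, 0, 0.05], [0, 0, 0.03, 0, 0, 0, 0.05], [0, 0, 0.03, 0, 0, 0, 0.05], [0, 0, 0.036, 0, 0, 0, 0.05], [0, 0, 0.04, 0, 0, 0, 0.05], [0, 0, 0, 0, 0, 0, 0.05], [0, 0, 0, 0, 0, 0, 0.05]]]}}

```text
t: 29.88
eef_pos: [0.5666, -0.1634, 0.1422]
tool_rot: [0.0, 0.999, -0.036, 0.0]
contact_force: [0.2, -0.2, -0.0]
gripper_width: 0.589
grasp_force: 0.0
```

```bash
cat > cov.py <<'E'
from h import *
im,K,E=shot("wrist"); np.savez("last.npz",im=im,K=K,E=E)
print("pose",pose()[:3,3].round(4))
for u,v,a,p in covers(im,K,E): 
    dep=(np.linalg.inv(E)@np.append(p,1))[2]; print("cover",round(u),round(v),"diam px",round(a,1),"expect",round(K[0,0]*.054/dep,1),p.round(4),"shift",d([*p[:2],.018]))
E
python3 cov.py
```

```text
pose [ 0.5671 -0.1635  0.1428]
cover 450 276 diam px 62.6 expect 62.1 [ 0.4738 -0.2725  0.014 ] shift [-0.0855  0.1154  0.1247]
cover 317 184 diam px 66.7 expect 68.2 [ 0.5657 -0.1633  0.014 ] shift [-1.700e-03 -1.000e-04  1.248e-01]
cover 568 162 diam px 77.2 expect 69.6 [ 0.5696 -0.3582  0.014 ] shift [0.0162 0.194  0.1249]
```

>>> {"api": "move_arm", "payload": {"commands": [[[-0.0013, 0, 0.04, 0, 0, 0, 0.05], [0, 0, 0.04, 0, 0, 0, 0.05], [0, 0, 0.03, 0, 0, 0, 0.04], [0, 0, 0.0143, 0, 0, 0, 0.04], [0, 0, 0, 0, 0, 0, 0.005], [0, 0, 0, 0, 0, 0, 0.005], [0, 0, 0, 0, 0, 0, 0.005], [0, 0, 0, 0, 0, 0, 0.005], [0, 0, 0, 0, 0, 0, 0.005], [0, 0, 0, 0, 0, 0, 0.005], [0, 0, -0.01, 0, 0, 0, 0.005], [0, 0, -0.04, 0, 0, 0, 0.005], [0, 0, -0.05, 0, 0, 0, 0.005], [0, 0, -0.05, 0, 0, 0, 0.005], [0, 0, -0.05, 0, 0, 0, 0.005], [0, 0, -0.03, 0, 0, 0, 0.005], [0, 0, 0, 0, 0, 0, 0.005], [0, 0, 0, 0, 0, 0, 0.005]]]}}

```text
t: 32.17
eef_pos: [0.5641, -0.1631, 0.2465]
tool_rot: [-0.0, 0.999, -0.036, -0.001]
contact_force: [-0.3, -0.2, -0.6]
gripper_width: 0.169
grasp_force: 34.3
```

Run:
```python
from h import *
im,K,E=shot("wrist"); save(im,"w4.png"); T=pose(); print(T[:3,3].round(4))
print(d([.5902,.1627,.25]))
# cover in the gripper: flange plane 4 mm below TCP
for u,v,a,p in covers(im,K,E,z=T[2,3]-.004): print(round(u),round(v),round(a,1),p.round(4),d(p))
```

```text
[ 0.5639 -0.1631  0.2459]
[ 0.0027 -0.3268 -0.004 ]
316 259 113.7 [ 0.5654 -0.1623  0.2419] [ 0.0015 -0.0009  0.004 ]
418 224 47.5 [ 0.5798 -0.2091  0.2419] [0.0192 0.0448 0.0039]
502 135 55.6 [ 0.6174 -0.2427  0.2419] [0.0591 0.0755 0.0039]
```

View pics/w4.png

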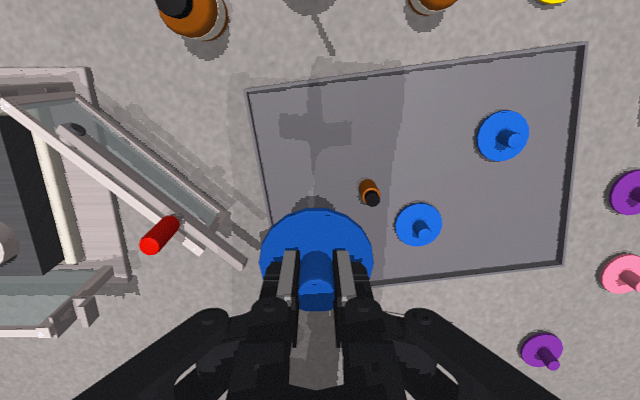

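The cover is held level, with its flange centred at (316,259).

>>> {"api": "move_arm", "payload": {"commands": [[[0.0002, -0.0466, 0, 0, 0, 0, 0.005], [0.0002, -0.0466, 0, 0, 0, 0, 0.005], [0.0002, -0.0466, 0, 0, 0, 0, 0.005], [0.0002, -0.0466, 0, 0, 0, 0, 0.005], [0.0002, -0.0466, 0, 0, 0, 0, 0.005], [0.0002, -0.0466, 0, 0, 0, 0, 0.005], [0, -0.0466, 0, 0, 0, 0, 0.005], [0, 0, 0.035, 0, 0, 0, 0.005], [0, 0, 0.035, 0, 0, 0, 0.005], [0, 0, 0.03, 0, 0, 0, 0.005], [0, 0, 0, 0, 0, 0, 0.005], [0, 0, 0, 0, 0, 0, 0.005], [0, 0, 0, 0, 0, 0, 0.005]]]}}

```text
t: 33.85
eef_pos: [0.5904, 0.1623, 0.1485]
tool_rot: [-0.0, 0.999, -0.036, 0.001]
contact_force: [-0.6, 0.0, -0.9]
gripper_width: 0.171
grasp_force: 34.3
```

Run:
```python
from h import *
im,K,E=shot("wrist"); save(im,"w5.png"); T=pose(); print(T[:3,3].round(4))
print(d([.5902,.1627,.119])-[.0015,-.0009,0])
for u,v,a,p in covers(im,K,E,z=T[2,3]-.004): print(round(u),round(v),round(a,1),p.round(4),d(p))
```

```text
[0.5904 0.1623 0.1485]
[-0.0018  0.0005  0.0295]
316 259 114.3 [0.592  0.1631 0.1445] [ 0.0015 -0.001   0.004 ]
```

>>> {"api": "move_arm", "payload": {"commands": [[[-0.0012, 0.0004, 0.008, 0, 0, 0, 0.005], [0, 0, 0.008, 0, 0, 0, 0.005], [0, 0, 0.006, 0, 0, 0, 0.005], [0, 0, 0.005, 0, 0, 0, 0.005], [0, 0, 0, 0, 0, 0, 0.005], [0, 0, 0, 0, 0, 0, 0.005]]]}}

```text
t: 34.65
eef_pos: [0.5884, 0.1617, 0.1201]
tool_rot: [-0.0, 0.999, -0.036, 0.0]
contact_force: [0.4, -1.2, 0.0]
gripper_width: 0.169
grasp_force: 34.2
```

>>> {"api": "move_arm", "payload": {"commands": [[[0, 0, 0.001, 0, 0, 0, 0.005], [0, 0, 0, 0, 0, 0, 0.005], [0, 0, 0, 0, 0, 0, 0.03], [0, 0, 0, 0, 0, 0, 0.04], [0, 0, 0, 0, 0, 0, 0.04], [0, 0, -0.02, 0, 0, 0, 0.04], [0, 0, -0.04, 0, 0, 0, 0.04], [0, 0, -0.05, 0, 0, 0, 0.04], [0, 0, -0.04, 0, 0, 0, 0.04], [0, 0, 0, 0, 0, 0, 0.04], [0, 0, 0, 0, 0, 0, 0.04]]]}}

```text
t: 36.02
eef_pos: [0.588, 0.1616, 0.2695]
tool_rot: [0.0, 0.999, -0.036, 0.0]
contact_force: [-0.7, 0.4, 0.0]
gripper_width: 0.47
grasp_force: 0.0
```

```bash
cat > seat.py <<'E'
from h import *
im,K,E=shot("wrist"); np.savez("last.npz",im=im,K=K,E=E)
print("pose",pose()[:3,3].round(4))
for u,v,a,p in covers(im,K,E,z=.115):
    dep=(np.linalg.inv(E)@np.append(p,1))[2]; print("cover",round(u),round(v),"diam px",round(a,1),"expect",round(K[0,0]*.054/dep,1),p.round(4))
s,Ks,Es=shot("scene")
for z in(.014,.115):
    for o in covers(s,Ks,Es,z=z,amin=120): print(z,np.round(o[:2],1),o[3].round(4))
print("to left cover",d([.473,-.273,.14]),"to right",d([.5693,-.3588,.14]))
E
python3 seat.py
```

```text
pose [0.5877 0.1614 0.2686]
cover 317 171 diam px 61.9 expect 62.9 [0.5903 0.1619 0.115 ]
0.014 [406.9 259.2] [0.5371 0.1661 0.014 ]
0.014 [229.6 199.3] [ 0.5703 -0.3595  0.014 ]
0.014 [271.5 185. ] [ 0.4741 -0.2735  0.014 ]
0.014 [622.5 200. ] [0.0887 0.6876 0.014 ]
0.115 [406.9 259.2] [0.5904 0.1608 0.115 ]
0.115 [229.6 199.3] [ 0.62   -0.3075  0.115 ]
0.115 [271.5 185. ] [ 0.5342 -0.2309  0.115 ]
0.115 [622.5 200. ] [0.1907 0.6257 0.115 ]
to left cover [-0.0827  0.4414  0.1287] to right [0.0195 0.5201 0.1285]
```

Cover 1 is seated. Next is the cover at (0.473, -0.273), for well 4.

>>> {"api": "move_arm", "payload": {"commands": [[[-0.0092, 0.049, 0, 0, 0, 0, 0.05], [-0.0092, 0.049, 0, 0, 0, 0, 0.05], [-0.0092, 0.049, 0, 0, 0, 0, 0.05], [-0.0092, 0.049, 0, 0, 0, 0, 0.05], [-0.0092, 0.049, 0, 0, 0, 0, 0.05], [-0.0092, 0.049, 0, 0, 0, 0, 0.05], [-0.0092, 0.049, 0, 0, 0, 0, 0.05], [-0.0092, 0.049, 0, 0, 0, 0, 0.05], [-0.0092, 0.049, 0, 0, 0, 0, 0.05], [0, 0, 0.03, 0, 0, 0, 0.05], [0, 0, 0.03, 0, 0, 0, 0.05], [0, 0, 0.03, 0, 0, 0, 0.05], [0, 0, 0.036, 0, 0, 0, 0.05], [0, 0, 0, 0, 0, 0, 0.05], [0, 0, 0, 0, 0, 0, 0.05], [0, 0, 0, 0, 0, 0, 0.05]]]}}

```text
t: 38.12
eef_pos: [0.4748, -0.2726, 0.1446]
tool_rot: [0.0, 0.999, -0.036, 0.001]
contact_force: [0.7, -0.4, -0.5]
gripper_width: 0.586
grasp_force: 0.0
```

```bash
python3 cov.py
```

```text
pose [ 0.4748 -0.2725  0.1445]
cover 318 184 diam px 66.1 expect 67.5 [ 0.4731 -0.2732  0.014 ] shift [-0.0019  0.0007  0.1265]
cover 429 46 diam px 83.7 expect 76.4 [ 0.5689 -0.3588  0.014 ] shift [0.0998 0.0791 0.1268]
```

>>> {"api": "move_arm", "payload": {"commands": [[[-0.0017, 0.0005, 0.04, 0, 0, 0, 0.05], [0, 0, 0.04, 0, 0, 0, 0.05], [0, 0, 0.03, 0, 0, 0, 0.04], [0, 0, 0.016, 0, 0, 0, 0.04], [0, 0, 0, 0, 0, 0, 0.005], [0, 0, 0, 0, 0, 0, 0.005], [0, 0, 0, 0, 0, 0, 0.005], [0, 0, 0, 0, 0, 0, 0.005], [0, 0, 0, 0, 0, 0, 0.005], [0, 0, 0, 0, 0, 0, 0.005], [0, 0, -0.01, 0, 0, 0, 0.005], [0, 0, -0.04, 0, 0, 0, 0.005], [0, 0, -0.05, 0, 0, 0, 0.005], [0, 0, -0.05, 0, 0, 0, 0.005], [0, 0, -0.05, 0, 0, 0, 0.005], [0, 0, -0.03, 0, 0, 0, 0.005], [0, 0, 0, 0, 0, 0, 0.005], [0, 0, 0, 0, 0, 0, 0.005]]]}}

```text
t: 40.42
eef_pos: [0.4714, -0.2722, 0.2463]
tool_rot: [-0.0, 0.999, -0.036, -0.001]
contact_force: [-0.5, 0.1, -0.5]
gripper_width: 0.173
grasp_force: 34.3
```

```bash
cat > held.py <<'E'
from h import *; import sys
x,y=map(float,sys.argv[1:3])
im,K,E=shot("wrist"); T=pose(); print(T[:3,3].round(4))
for u,v,a,p in covers(im,K,E,z=T[2,3]-.004,amin=3000): o=d(p); print(round(u),round(v),round(a,1),"offset",o,"shift",d([x,y,.119])-[o[0],o[1],0])
E
python3 held.py .5153 .2479
```

```text
[ 0.4712 -0.2721  0.2458]
316 259 113.8 offset [ 0.0017 -0.0009  0.004 ] shift [ 0.005  -0.5208  0.1272]
```

>>> {"api": "move_arm", "payload": {"commands": [[[0.0005, -0.0521, 0, 0, 0, 0, 0.005], [0.0005, -0.0521, 0, 0, 0, 0, 0.005], [0.0005, -0.0521, 0, 0, 0, 0, 0.005], [0.0005, -0.0521, 0, 0, 0, 0, 0.005], [0.0005, -0.0521, 0, 0, 0, 0, 0.005], [0.0005, -0.0521, 0, 0, 0, 0, 0.005], [0.0005, -0.0521, 0, 0, 0, 0, 0.005], [0.0005, -0.0521, 0, 0, 0, 0, 0.005], [0.0005, -0.0521, 0, 0, 0, 0, 0.005], [0, -0.0521, 0, 0, 0, 0, 0.005], [0, 0, 0, 0, 0, 0, 0.005], [0, 0, 0.035, 0, 0, 0, 0.005], [0, 0, 0.03, 0, 0, 0, 0.005], [0, 0, 0.03, 0, 0, 0, 0.005], [0, 0, 0, 0, 0, 0, 0.005], [0, 0, 0, 0, 0, 0, 0.005], [0, 0, 0, 0, 0, 0, 0.005]]]}}

```text
t: 42.6
eef_pos: [0.5151, 0.2471, 0.1534]
tool_rot: [-0.0, 0.999, -0.036, 0.001]
contact_force: [0.5, -0.6, -0.7]
gripper_width: 0.168
grasp_force: 34.3
```

```bash
python3 held.py .5153 .2479
```

```text
[0.515  0.2471 0.1533]
316 258 114.4 offset [ 0.0019 -0.0009  0.004 ] shift [-1.70e-03  1.00e-04  3.43e-02]
482 76 123.4 offset [0.082  0.0636 0.0041] shift [-0.0818 -0.0644  0.0343]
```

>>> {"api": "move_arm", "payload": {"commands": [[[-0.0012, 0.0002, 0.01, 0, 0, 0, 0.005], [0, 0, 0.009, 0, 0, 0, 0.005], [0, 0, 0.008, 0, 0, 0, 0.005], [0, 0, 0.005, 0, 0, 0, 0.005], [0, 0, 0, 0, 0, 0, 0.005], [0, 0, 0, 0, 0, 0, 0.005]]]}}

```text
t: 43.4
eef_pos: [0.5132, 0.2467, 0.1202]
tool_rot: [-0.0, 0.999, -0.036, 0.0]
contact_force: [0.1, 0.6, -0.5]
gripper_width: 0.17
grasp_force: 34.2
```

>>> {"api": "move_arm", "payload": {"commands": [[[0, 0, 0.001, 0, 0, 0, 0.005], [0, 0, 0, 0, 0, 0, 0.005], [0, 0, 0, 0, 0, 0, 0.03], [0, 0, 0, 0, 0, 0, 0.04], [0, 0, 0, 0, 0, 0, 0.04], [0, 0, -0.02, 0, 0, 0, 0.04], [0, 0, -0.04, 0, 0, 0, 0.04], [0, 0, -0.05, 0, 0, 0, 0.04], [0, 0, -0.04, 0, 0, 0, 0.04], [0, 0, 0, 0, 0, 0, 0.04], [0, 0, 0, 0, 0, 0, 0.04]]]}}

```text
t: 44.78
eef_pos: [0.5127, 0.2463, 0.2685]
tool_rot: [0.0, 0.999, -0.036, -0.0]
contact_force: [0.3, -0.4, 0.1]
gripper_width: 0.467
grasp_force: 0.0
```

```bash
python3 seat.py
```

```text
pose [0.5124 0.2461 0.2678]
cover 78 383 diam px 18.6 expect 50.3 [0.2983 0.5186 0.115 ]
cover 315 172 diam px 62.2 expect 63.0 [0.5141 0.2478 0.115 ]
cover 417 71 diam px 74.0 expect 69.1 [0.59   0.1626 0.115 ]
0.014 [406.8 259.3] [0.5375 0.166  0.014 ]
0.014 [450.4 246.6] [0.4519 0.2622 0.014 ]
0.014 [229.7 199.2] [ 0.5701 -0.3593  0.014 ]
0.014 [623.2 200.7] [0.0907 0.6896 0.014 ]
0.115 [406.8 259.3] [0.5907 0.1608 0.115 ]
0.115 [450.4 246.6] [0.5145 0.2465 0.115 ]
0.115 [229.7 199.2] [ 0.6198 -0.3074  0.115 ]
0.115 [623.2 200.7] [0.1926 0.6274 0.115 ]
to left cover [-0.0015  0.5205  0.1284] to right [0.1007 0.5991 0.1283]
```

>>> {"api": "move_arm", "payload": {"commands": [[[0.0092, 0.0545, 0, 0, 0, 0, 0.05], [0.0092, 0.0545, 0, 0, 0, 0, 0.05], [0.0092, 0.0545, 0, 0, 0, 0, 0.05], [0.0092, 0.0545, 0, 0, 0, 0, 0.05], [0.0092, 0.0545, 0, 0, 0, 0, 0.05], [0.0092, 0.0545, 0, 0, 0, 0, 0.05], [0.0092, 0.0545, 0, 0, 0, 0, 0.05], [0.0092, 0.0545, 0, 0, 0, 0, 0.05], [0.0092, 0.0545, 0, 0, 0, 0, 0.05], [0.0092, 0.0545, 0, 0, 0, 0, 0.05], [0.0092, 0.0545, 0, 0, 0, 0, 0.05], [0, 0, 0.03, 0, 0, 0, 0.05], [0, 0, 0.03, 0, 0, 0, 0.05], [0, 0, 0.03, 0, 0, 0, 0.05], [0, 0, 0.036, 0, 0, 0, 0.05], [0, 0, 0, 0, 0, 0, 0.05], [0, 0, 0, 0, 0, 0, 0.05], [0, 0, 0, 0, 0, 0, 0.05]]]}}

```text
t: 47.12
eef_pos: [0.5717, -0.3591, 0.1448]
tool_rot: [0.001, 0.999, -0.036, 0.001]
contact_force: [-0.1, 0.3, 0.4]
gripper_width: 0.585
grasp_force: 0.0
```

```bash
python3 cov.py
```

```text
pose [ 0.5716 -0.359   0.1448]
cover 318 184 diam px 66.2 expect 67.4 [ 0.5694 -0.3594  0.014 ] shift [-0.0025  0.0004  0.1268]
```

>>> {"api": "move_arm", "payload": {"commands": [[[-0.0022, 0.0003, 0.04, 0, 0, 0, 0.05], [0, 0, 0.04, 0, 0, 0, 0.05], [0, 0, 0.03, 0, 0, 0, 0.04], [0, 0, 0.0162, 0, 0, 0, 0.04], [0, 0, 0, 0, 0, 0, 0.005], [0, 0, 0, 0, 0, 0, 0.005], [0, 0, 0, 0, 0, 0, 0.005], [0, 0, 0, 0, 0, 0, 0.005], [0, 0, 0, 0, 0, 0, 0.005], [0, 0, 0, 0, 0, 0, 0.005], [0, 0, -0.01, 0, 0, 0, 0.005], [0, 0, -0.04, 0, 0, 0, 0.005], [0, 0, -0.05, 0, 0, 0, 0.005], [0, 0, -0.05, 0, 0, 0, 0.005], [0, 0, -0.05, 0, 0, 0, 0.005], [0, 0, -0.03, 0, 0, 0, 0.005], [0, 0, 0, 0, 0, 0, 0.005], [0, 0, 0, 0, 0, 0, 0.005]]]}}

```text
t: 49.42
eef_pos: [0.5678, -0.3583, 0.2459]
tool_rot: [-0.0, 0.999, -0.036, -0.001]
contact_force: [-0.4, 0.1, -1.0]
gripper_width: 0.168
grasp_force: 34.3
```

```bash
python3 held.py .5199 .3276
```

```text
[ 0.5676 -0.3582  0.2453]
316 259 114.3 offset [ 0.0017 -0.0009  0.004 ] shift [-0.0984 -0.6796  0.1273]
```

>>> {"api": "move_arm", "payload": {"commands": [[[-0.0082, -0.0566, 0, 0, 0, 0, 0.005], [-0.0082, -0.0566, 0, 0, 0, 0, 0.005], [-0.0082, -0.0566, 0, 0, 0, 0, 0.005], [-0.0082, -0.0566, 0, 0, 0, 0, 0.005], [-0.0082, -0.0566, 0, 0, 0, 0, 0.005], [-0.0082, -0.0566, 0, 0, 0, 0, 0.005], [-0.0082, -0.0566, 0, 0, 0, 0, 0.005], [-0.0082, -0.0566, 0, 0, 0, 0, 0.005], [-0.0082, -0.0566, 0, 0, 0, 0, 0.005], [-0.0082, -0.0566, 0, 0, 0, 0, 0.005], [-0.0082, -0.0566, 0, 0, 0, 0, 0.005], [-0.0082, -0.0566, 0, 0, 0, 0, 0.005], [0, 0, 0, 0, 0, 0, 0.005], [0, 0, 0.035, 0, 0, 0, 0.005], [0, 0, 0.03, 0, 0, 0, 0.005], [0, 0, 0.03, 0, 0, 0, 0.005], [0, 0, 0, 0, 0, 0, 0.005], [0, 0, 0, 0, 0, 0, 0.005], [0, 0, 0, 0, 0, 0, 0.005]]]}}

```text
t: 51.85
eef_pos: [0.5202, 0.3262, 0.1533]
tool_rot: [-0.001, 0.999, -0.036, 0.001]
contact_force: [1.3, 0.1, 0.1]
gripper_width: 0.171
grasp_force: 34.3
```

```bash
python3 held.py .5199 .3276
```

```text
[0.5201 0.3262 0.1532]
316 259 114.4 offset [ 0.0019 -0.0009  0.004 ] shift [-0.0022 -0.0005  0.0342]
459 230 99.8 offset [0.0165 0.0631 0.0039] shift [-0.0168 -0.0645  0.0342]
644 75 131.0 offset [0.0824 0.1263 0.004 ] shift [-0.0827 -0.1277  0.0342]
```

>>> {"api": "move_arm", "payload": {"commands": [[[-0.0014, -0.0003, 0.01, 0, 0, 0, 0.005], [0, 0, 0.009, 0, 0, 0, 0.005], [0, 0, 0.008, 0, 0, 0, 0.005], [0, 0, 0.005, 0, 0, 0, 0.005], [0, 0, 0, 0, 0, 0, 0.005], [0, 0, 0, 0, 0, 0, 0.005]]]}}

```text
t: 52.65
eef_pos: [0.5181, 0.3263, 0.12]
tool_rot: [-0.0, 0.999, -0.036, 0.0]
contact_force: [0.0, -0.1, -0.1]
gripper_width: 0.177
grasp_force: 34.3
```

>>> {"api": "move_arm", "payload": {"commands": [[[0, 0, 0.001, 0, 0, 0, 0.005], [0, 0, 0, 0, 0, 0, 0.005], [0, 0, 0, 0, 0, 0, 0.03], [0, 0, 0, 0, 0, 0, 0.04], [0, 0, 0, 0, 0, 0, 0.04], [0, 0, -0.02, 0, 0, 0, 0.04], [0, 0, -0.04, 0, 0, 0, 0.04], [0, 0, -0.05, 0, 0, 0, 0.04], [0, 0, -0.05, 0, 0, 0, 0.04], [0, 0, -0.05, 0, 0, 0, 0.04], [0, 0.05, 0, 0, 0, 0, 0.04], [0, 0.05, 0, 0, 0, 0, 0.04], [0, 0.05, 0, 0, 0, 0, 0.04], [0, 0.05, 0, 0, 0, 0, 0.04], [0, 0, 0, 0, 0, 0, 0.04], [0, 0, 0, 0, 0, 0, 0.04], [0, 0, 0, 0, 0, 0, 0.04]]]}}

```text
t: 54.78
eef_pos: [0.5035, 0.1285, 0.3294]
tool_rot: [-0.0, 0.999, -0.035, 0.0]
contact_force: [0.8, -0.1, 0.2]
gripper_width: 0.475
grasp_force: 0.0
```

```bash
python3 seat.py
python3 - <<'E'
from h import *
D=np.load("last.npz"); save(D["im"],"w6.png")
m=cv2.inRange(cv2.cvtColor(D["im"],cv2.COLOR_RGB2HSV),(0,180,100),(3,255,255))
n,l,s,c=cv2.connectedComponentsWithStats(m); print([(c[i].round(1),s[i]) for i in range(1,n) if s[i][4]>50])
E
```

```text
pose [0.5035 0.1284 0.3292]
cover -89 37 diam px 651.7 expect 58.9 [0.6413 0.4928 0.115 ]
cover 123 156 diam px 56.6 expect 53.0 [0.5183 0.3263 0.115 ]
cover 200 155 diam px 54.9 expect 53.1 [0.5136 0.2474 0.115 ]
cover 276 70 diam px 60.5 expect 57.3 [0.5896 0.162  0.115 ]
0.014 [482.8 260.8] [0.4573 0.3507 0.014 ]
0.014 [406.9 259.4] [0.5375 0.1661 0.014 ]
0.014 [450.3 246.6] [0.452 0.262 0.014]
0.014 [622.5 200. ] [0.0888 0.6875 0.014 ]
0.115 [482.8 260.8] [0.5192 0.3254 0.115 ]
0.115 [406.9 259.4] [0.5908 0.1609 0.115 ]
0.115 [450.3 246.6] [0.5145 0.2464 0.115 ]
0.115 [622.5 200. ] [0.1909 0.6256 0.115 ]
to left cover [-0.0024  0.4024  0.1889] to right [0.0997 0.4812 0.1888]
[(array([498.6, 115.7]), array([479, 107,  34,  21, 379], dtype=int32))]
```

View pics/w6.png

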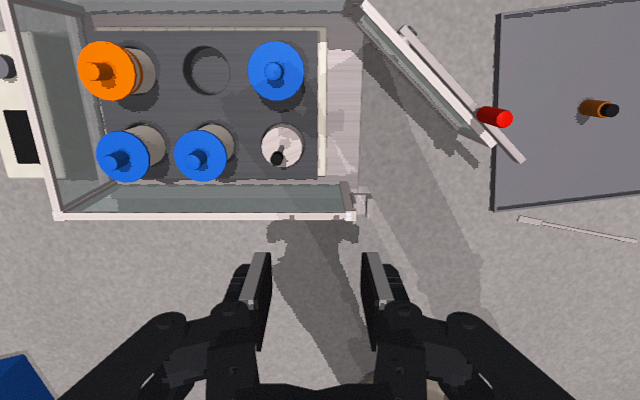

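All three covers sit on their vessels, at (123,156), (200,155) and (276,70). Well 3 stays empty, and the control and probe have not moved. The red grip is at (497,116). I go above it with the closing axis square to the gate.

>>> {"api": "move_arm", "payload": {"commands": [[[0.0109, 0.0413, 0.005, 0, 0, 0, 0.05], [0.0109, 0.0413, 0.005, 0, 0, 0, 0.05], [0.0109, 0.0413, 0.005, 0, 0, 0, 0.05], [0.0109, 0.0413, 0.005, 0, 0, 0, 0.05], [0, 0, 0.01, 0, 0, -8, 0.05], [0, 0, 0.01, 0, 0, -8, 0.05], [0, 0, 0.01, 0, 0, -8, 0.05], [0, 0, 0.01, 0, 0, -8, 0.05], [0, 0, 0.01, 0, 0, -8, 0.05], [0, 0, 0.005, 0, 0, -7.3, 0.05], [0, 0, 0, 0, 0, 0, 0.05], [0, 0, 0, 0, 0, 0, 0.05], [0, 0, 0, 0, 0, 0, 0.05]]]}}

```text
t: 56.5
eef_pos: [0.5354, -0.041, 0.2542]
tool_rot: [0.0, 0.93, 0.367, 0.0]
contact_force: [-1.2, -0.6, -0.1]
gripper_width: 0.58
grasp_force: 0.0
```

Run:
```python
from h import *
im,K,E=shot("wrist"); save(im,"w7.png"); np.savez("last.npz",im=im,K=K,E=E)
print(pose().round(4)[:3],bot.get_obs()["q"].round(2))
m=cv2.inRange(cv2.cvtColor(im,cv2.COLOR_RGB2HSV),(0,150,80),(4,255,255))
n,l,s,c=cv2.connectedComponentsWithStats(m)
for i in range(1,n):
    if s[i][4]>50: print(c[i].round(1),s[i])
```

```text
[[ 7.300e-01  6.834e-01  6.000e-04  5.354e-01]
 [ 6.834e-01 -7.300e-01 -1.000e-04 -4.100e-02]
 [ 4.000e-04  4.000e-04 -1.000e+00  2.542e-01]] [ 0.22  0.25 -0.31  1.84  0.09  1.06 -0.94]
[314.8 185.4] [304 168  22  34 575]
```

View pics/w7.png

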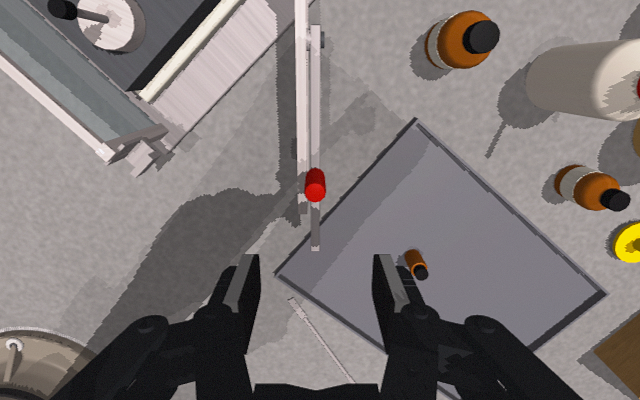

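The gate stands nearly vertical in the picture. The grip's top is at (315,192) and the bar runs from (313,30) to (315,248).

Run:
```python
from h import *
D=np.load("last.npz");K,E=D["K"],D["E"]
cs=imaging.calibration("scene");Ks,Es=np.array(cs["intrinsics"]),np.array(cs["extrinsics"])
print("tri centre",tri([ray(K,E,314.8,185.4),ray(Ks,Es,338.2,206.5)]).round(4))
t=onz(K,E,315,191.5,.156); c=onz(K,E,314.8,185.4,.137); print("top",t.round(4),"mid",c.round(4),"shift",d([*t[:2],.122]))
a=onz(K,E,316,40,.103);b=onz(K,E,315.3,245,.103);v=b-a; print("bar",a.round(4),b.round(4))
psi=-.0675; print("g from bar",np.arctan2(v[1],v[0])%(2*np.pi)-psi-np.pi)
H=np.array([.6496,.0832]); 
w=t[:2]-H; print("r",np.hypot(*w),"expect .1654; g",np.arctan2(w[1],w[0])%(2*np.pi)-psi-np.pi-.0667)
```

```text
tri centre [ 0.5351 -0.0389  0.1356]
top [ 0.5368 -0.037   0.156 ] mid [ 0.5355 -0.0379  0.137 ] shift [ 0.0037 -0.002   0.1322]
bar [0.6123 0.0329 0.103 ] [ 0.4861 -0.0845  0.103 ]
g from bar 0.8169355699451515
r 0.16483328465692806 expect .1654; g 0.8178086516265619
```

The readings agree: g is about 0.817 from both the bar and the knob, the radius is 165 mm and the height 135 mm. Grasp the grip.

>>> {"api": "move_arm", "payload": {"commands": [[[0.0025, -0.0013, 0.03, 0, 0, 0, 0.05], [0, 0, 0.04, 0, 0, 0, 0.05], [0, 0, 0.035, 0, 0, 0, 0.045], [0, 0, 0.0265, 0, 0, 0, 0.04], [0, 0, 0, 0, 0, 0, 0.04], [0, 0, 0, 0, 0, 0, 0.005], [0, 0, 0, 0, 0, 0, 0.005], [0, 0, 0, 0, 0, 0, 0.005], [0, 0, 0, 0, 0, 0, 0.005], [0, 0, 0, 0, 0, 0, 0.005]]], "squeeze": 30}}

```text
t: 57.8
eef_pos: [0.5372, -0.0385, 0.1238]
tool_rot: [0.001, 0.93, 0.368, 0.001]
contact_force: [0.2, -0.2, 6.8]
gripper_width: 0.176
grasp_force: 30.4
```

>>> {"api": "move_arm", "payload": {"commands": [[[0.0015, 0, -0.0052, 0, -2.865, 0, 0.005], [0.0015, 0, -0.0052, 0, -2.865, 0, 0.005], [0.0015, 0, -0.0052, 0, -2.865, 0, 0.005], [0.0015, 0, -0.0052, 0, -2.865, 0, 0.005], [0.0015, 0, -0.0052, 0, -2.865, 0, 0.005], [0, 0, 0, 0, 0, 0, 0.005]]]}}

```text
t: 58.55
eef_pos: [0.5438, -0.0315, 0.1479]
tool_rot: [0.046, 0.923, 0.365, -0.116]
contact_force: [-1.5, -1.1, 1.9]
gripper_width: 0.174
grasp_force: 30.2
```

```bash
cat > gate.py <<'E'
from h import *
T=pose(); H=np.array([.6496,.0832]); psi=-.0675; x=T[:3,0]; z=T[:3,2]
w=T[:2,3]-H; print(T[:3,3].round(4),"q",bot.get_obs()["q"].round(2)); print("tilt",np.arcsin(-x[2]),"yaw g",(np.arctan2(-T[1,0],-T[0,0])%(2*np.pi))-psi-np.pi,"pos g",np.arctan2(w[1],w[0])%(2*np.pi)-psi-np.pi-np.arctan2(.011,.155),"r",np.hypot(*w))
E
python3 gate.py
```

```text
[ 0.5438 -0.0315  0.1479] q [ 0.04  0.47 -0.23  1.8   0.27  1.1  -1.15]
tilt 0.250410015780124 yaw g 0.8210999623099626 pos g 0.8227238578408427 r 0.15605098104073564
```

>>> {"api": "move_arm", "payload": {"commands": [[[-0.00035, -0.00775, 0.0001, 0.709, 0, 2.776, 0.005], [-0.00035, -0.00775, 0.0001, 0.709, 0, 2.776, 0.005], [-0.00035, -0.00775, 0.0001, 0.709, 0, 2.776, 0.005], [-0.00035, -0.00775, 0.0001, 0.709, 0, 2.776, 0.005], [-0.00035, -0.00775, 0.0001, 0.709, 0, 2.776, 0.005], [-0.00035, -0.00775, 0.0001, 0.709, 0, 2.776, 0.005], [-0.00035, -0.00775, 0.0001, 0.709, 0, 2.776, 0.005], [-0.00035, -0.00775, 0.0001, 0.709, 0, 2.776, 0.005], [0, 0, 0, 0, 0, 0, 0.005]]]}}

```text
t: 59.68
eef_pos: [0.5078, 0.0189, 0.1476]
tool_rot: [0.021, 0.977, 0.175, -0.122]
contact_force: [1.2, 1.3, 0.1]
gripper_width: 0.179
grasp_force: 30.1
```

```bash
python3 gate.py
```

```text
[0.5078 0.0189 0.1476] q [-0.03  0.44 -0.2   1.85  0.13  1.11 -1.51]
tilt 0.24766605517267404 yaw g 0.4213654980089401 pos g 0.4225198171127671 r 0.1557315296333012
```

>>> {"api": "move_arm", "payload": {"commands": [[[-0.00035, -0.00775, 0.0001, 0.709, 0, 2.776, 0.005], [-0.00035, -0.00775, 0.0001, 0.709, 0, 2.776, 0.005], [-0.00035, -0.00775, 0.0001, 0.709, 0, 2.776, 0.005], [-0.00035, -0.00775, 0.0001, 0.709, 0, 2.776, 0.005], [-0.00035, -0.00775, 0.0001, 0.709, 0, 2.776, 0.005], [-0.00035, -0.00775, 0.0001, 0.709, 0, 2.776, 0.005], [-0.00035, -0.00775, 0.0001, 0.709, 0, 2.776, 0.005], [-0.00035, -0.00775, 0.0001, 0.709, 0, 2.776, 0.005], [0, 0, 0, 0, 0, 0, 0.005]]]}}

```text
t: 60.8
eef_pos: [0.4943, 0.0785, 0.1475]
tool_rot: [-0.003, 0.992, -0.023, -0.124]
contact_force: [3.2, 0.9, -0.3]
gripper_width: 0.177
grasp_force: 30.1
```

```bash
python3 gate.py
```

```text
[0.4943 0.0785 0.1475] q [-0.11  0.43 -0.17  1.87 -0.01  1.08 -1.88]
tilt 0.24789380048094203 yaw g 0.02217401637910088 pos g 0.02666486095449419 r 0.1553335958482259
```

>>> {"api": "move_arm", "payload": {"commands": [[[-0.0002, -0.0039, 0, 0.3, 0, 1.2, 0.005], [0, -0.0015, 0, 0, 0, 0, 0.005], [0, 0, 0, 0, 0, 0, 0.005], [0, 0, 0, 0, 0, 0, 0.005]]]}}

```text
t: 61.3
eef_pos: [0.4941, 0.0817, 0.1473]
tool_rot: [-0.003, 0.992, -0.035, -0.124]
contact_force: [2.8, -5.5, -0.6]
gripper_width: 0.178
grasp_force: 30.2
```

```bash
python3 gate.py
```

```text
[0.4941 0.0817 0.1473] q [-0.11  0.43 -0.16  1.87 -0.01  1.08 -1.9 ]
tilt 0.2491266144645669 yaw g -0.002577645809779927 pos g 0.006541720241115129 r 0.1554775405598999
```

>>> {"api": "move_arm", "payload": {"commands": [[[-0.0012, 0, 0.0053, 0, 2.865, 0, 0.005], [-0.0012, 0, 0.0053, 0, 2.865, 0, 0.005], [-0.0012, 0, 0.0053, 0, 2.865, 0, 0.005], [-0.0012, 0, 0.0053, 0, 2.865, 0, 0.005], [0, 0, 0, 0, 0, 0, 0.005]]]}}

```text
t: 61.92
eef_pos: [0.4855, 0.0823, 0.1273]
tool_rot: [0.0, 0.999, -0.035, -0.024]
contact_force: [3.8, -6.0, -1.4]
gripper_width: 0.177
grasp_force: 29.9
```

```bash
python3 gate.py
```

```text
[0.4855 0.0823 0.1273] q [-0.15  0.35 -0.16  2.04  0.05  0.81 -1.98]
tilt 0.04801502657780526 yaw g -0.002121298782927994 pos g 0.002387426911696827 r 0.1641448114923911
```

>>> {"api": "move_arm", "payload": {"commands": [[[-0.0012, 0, 0.0048, 0, 2.7, 0, 0.005], [0, 0, 0, 0, 0, 0, 0.005], [0, 0, 0, 0, 0, 0, 0.005]]]}}

```text
t: 62.3
eef_pos: [0.4847, 0.0823, 0.1237]
tool_rot: [0.001, 0.999, -0.035, -0.001]
contact_force: [1.6, -6.0, 9.5]
gripper_width: 0.175
grasp_force: 31.0
```

```bash
python3 gate.py
```

```text
[0.4847 0.0823 0.1237] q [-0.16  0.33 -0.16  2.08  0.08  0.75 -2.01]
tilt 0.001160808063439907 yaw g -0.002863995271371156 pos g 0.0018503153902269809 r 0.16486217230958436
```

>>> {"api": "move_arm", "payload": {"commands": [[[0, 0, 0, 0, 0, 0, 0.025], [0, 0, 0, 0, 0, 0, 0.03], [0, 0, 0, 0, 0, 0, 0.03], [0, 0, 0, 0, 0, 0, 0.03], [0, 0, -0.03, 0, 0, 0, 0.03], [0, 0, -0.05, 0, 0, 0, 0.03], [0, 0, -0.05, 0, 0, 0, 0.03], [0, 0, -0.05, 0, 0, 0, 0.03], [0, 0, -0.03, 0, 0, 0, 0.03], [0, 0, 0, 0, 0, 0, 0.03], [0, 0, 0, 0, 0, 0, 0.03], [0, 0, 0, 0, 0, 0, 0.03]]]}}

```text
t: 63.8
eef_pos: [0.4837, 0.0843, 0.3311]
tool_rot: [0.0, 0.999, -0.034, -0.003]
contact_force: [-0.8, -0.9, 0.6]
gripper_width: 0.35
grasp_force: 0.0
```

Run:
```python
from h import *
im,K,E=shot("wrist"); s,Ks,Es=shot("side"); sc,Kc,Ec=shot("scene")
a=im[0:300,60:460]; b=cv2.resize(s[80:230,210:360],None,fx=2.66,fy=2.66,interpolation=cv2.INTER_CUBIC)
c=cv2.resize(sc[160:310,330:530],None,fx=2,fy=2)
v=np.zeros((600,800,3),np.uint8); v[:300,:400]=a; v[:399,400:799]=b; v[300:600,:400]=c; save(v,"w8.png"); print(pose()[:3,3].round(4))
m=cv2.inRange(cv2.cvtColor(im,cv2.COLOR_RGB2HSV),(0,150,80),(4,255,255)); n,l,st,ce=cv2.connectedComponentsWithStats(m)
for i in range(1,n):
    if st[i][4]>50: print(ce[i].round(1),"knob at z.137",onz(K,E,*ce[i],.137).round(4))
```

```text
[0.4841 0.0844 0.3317]
[318.  161.4] knob at z.137 [0.4833 0.0833 0.137 ]
```

View pics/w8.png

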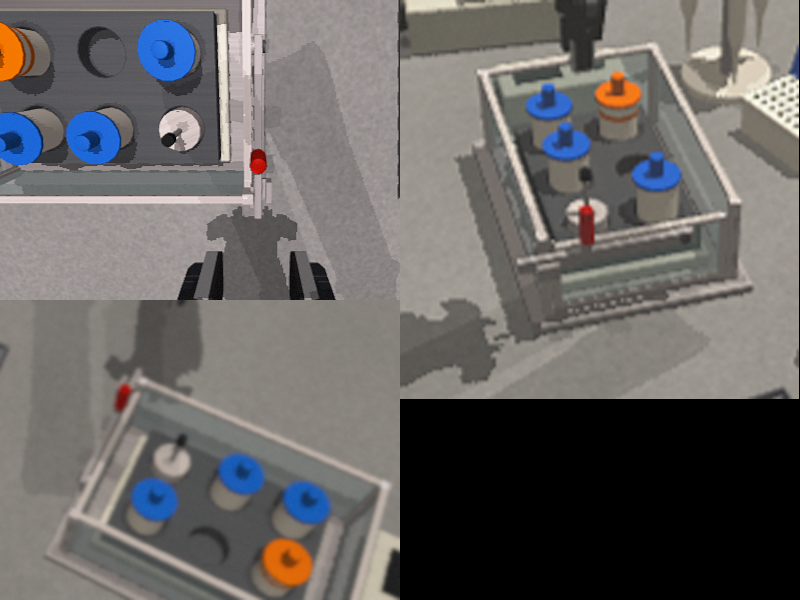

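The gate is shut, with its grip at (0.483, 0.083) against the expected (0.484, 0.083). The bar is level in the keeper, all covers are level, and the gripper is clear.

```bash
python3 -c "
from station import bot
print(bot.hand_in())"
```

```text
the job is handed in; nothing more can be done
None
```

I handed the job in at about 64 s of the 210 s allowed: all three vessels are in wells 2, 4 and 5 with level blue covers, the gate is shut with its bar down in the keeper, the control and probe have not moved, and no bottle was touched; no verdict came back.

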